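# Put the charcoal boxes right and shut them away in the stock drawer

## Robot

A 7-joint arm with a two-finger parallel gripper is mounted at the origin on the work surface. World frame = base frame: x ahead of the robot, y to its left, z up, the work surface at z = 0. Lengths are in m, angles in rad, forces in N, time in s.
With the tool pointing down it reaches from about 0.4 to 0.85 m from the base axis. Payload 10.4 kg.
Tool frame: the origin (TCP) lies at the very end of the fingers, on their centre line; the grasp point (between the pads) lies 19 mm behind it; z points along the fingers, y is the direction in which the jaws open and shut (so a half turn about z gives the same grasp; the last joint's range is limited). The gripper opens to 85 mm and grips with 20 to 120 N. Pads are 22 mm wide; open, the fingers measure 114 mm over their backs; the gripper's body (76 mm by 85 mm) begins 54 mm behind the grasp point. The pads swing forward as they close: fully open they stand 13 mm farther back than shut.
Start: joints at [1.266, 0.332, -0.065, 1.46, 0.022, 1.35, -0.088], TCP at [0.174, -0.6, 0.231] pointing down, gripper open.
Joint ranges: [-2.6, 2.6], [-0.5, 2.12], [-1.47, 1.34], [0.16, 2.42], [-1.27, 4.41], [0.06, 2.06], [-2.6, 2.6]. Speed limits (rad/s): [2.22, 2.22, 2.79, 2.79, 3.14, 3.14, 3.14].

## Interface

Orientations are given as a unit quaternion [x, y, z, w].
In Python, from cell import get_state, get_image, camera_model, close_job gives the robot as it stands.
- The arm moves only by the shell command python3 -m jog 'ROWS' [OPENING] [FORCE]. ROWS is JSON, a list of rows, each an object of numbers: "tx", "ty", "tz": the shift along the world's x, y, z in mm; "wx", "wy", "wz": the turn, a rotation vector about the world's x, y, z in degrees. In form: [{"tx": .., "ty": .., "tz": .., "wx": .., "wy": .., "wz": ..}, ...]. A call has 1 to 8 rows; each row is the pose to reach, as a shift and turn from the pose commanded when the call began; what a row does not reach only later rows make up. A row lasts 1/8 s, in which the tool goes at most 62.5 mm and 10.7 degrees, less where a joint would pass 70% of its speed; a pose out of reach is approached as far as the arm can. A call with a gripper value outside its range is refused whole. OPENING is the finger opening in mm, from 0 to 85.4, set as the call begins (- or left out, the last holds). The fingers move at their own pace and stop on an object; FORCE is the grip in N (left out, the last holds). Time passes only in rows, so rows that repeat a pose let the fingers close. It gives the time, the measured TCP pose, the force and the opening at its end, in the units of the state.
- get_state(): the state, without advancing time (a new reading comes with each control period).
- get_image(name): name is "side" or "top" or "wrist"; returns the picture (400x640x3 uint8, red, green, blue); there is no depth.
- camera_model(name): a dict with "camera_matrix" (3x3 intrinsics, pixels), "k1" (the pictures are not rectified: a ray, as slopes to the right and down, at radius r is drawn at 1 + k1 r^2 times it, then the intrinsics apply), "R" (3x3) and "t" (3): a world point X has camera coordinates R X + t. Camera axes: x right, y down, z forward; pixel columns grow to the right and rows downward; lengths in m; the calibration is good to about 2 mm. A picture is of the moment at which its call begins: read the wrist's pose just before it. camera_model takes no time and is no camera call; for the wrist camera it gives the pose at the moment of the call.
- close_job(): hands the job in, once; it reports no verdict.
The state is a dict: "time": time; "joints": joint angles; "qvel": joint speeds; "joint_torque": joint torques, N m; "ee_pos": TCP position; "tcp_rot": TCP orientation; "ft_force": force on the tool from outside, world axes, zero at the start; "wrist_torque": the same for the moment, N m; "gripper_width": opening from 0.0 (shut) to 1.0 (fully open).
Only numpy, scipy, OpenCV 4.12 (cv2) and the standard library are available. Lean on these libraries where they do the work, as an engineer would, in place of code of your own. Each camera call takes 0.05 s, during which the arm holds its last target. There are 200 camera calls.

## Task

Some of the charcoal boxes on the counter were closed with their tray back to front, so the tray sticks out and its pull is hidden: slide each such tray out, turn it end for end and slide it back fully home into its own sleeve, so that only the pull stands out; a tray that is the right way round but left open just wants pushing in. Then lay every full box, flat in the stock drawer with its pull towards the drawer's front, and push the drawer home until it seats in its catch; an empty sleeve can stay where it is. Keep the trays from tipping over, or the sticks spill, and leave everything else on the counter where it is.

Things in the scene. Friction and masses are not known exactly. Their poses are not given: they have to be found in the camera images.
- sleeve_a: Slip case of a beech box of drawing charcoal (a, b, c are alike). 115 long (x) x 58 wide (y) x 38 high, walls 5 thick all round, blank label on top, 160 g, loose on the counter: dragged or pushed, it slides. Its mouth faces -x; the +x end is closed. Hollow inside 110 deep x 48 wide x 28 high. Origin: centre of the underside; z up.
- tray_a: Tray of sleeve_a, full of black charcoal sticks (one piece with it): 110 long (x) x 44 wide (y) x 24 high, 120 g; its plain end (+x) is tapered, 41 wide over the last 6. From the middle of the other end (-x) stands a dark pull, 18 long x 20 wide x 12 high, 6 to 18 above the underside. Origin: centre of the underside, pull not counted; z up. Lies on the sleeve's 5 thick floor.
- pull_a (a point): Tip of the pull of tray_a: 73 from the tray's origin along the tray's -x, 12 above its underside.
- sleeve_b: Slip case b, like sleeve_a. One of the three slip cases may be empty: its tray is then absent.
- tray_b: Tray of sleeve_b, like tray_a. Right way round and home: tray x along sleeve x, tray origin at x = -2.5, z = 5 in the sleeve's frame, pull end flush with the mouth, plain end against the closed end, only the pull standing out.
- pull_b (a point): Tip of the pull of tray_b: 73 from the tray's origin along the tray's -x, 12 above its underside.
- sleeve_c: Slip case c, like sleeve_a. At the start the mouths face roughly towards the robot; a tray that is the right way round stands open by 15 to 40.
- tray_c: Tray of sleeve_c, like tray_a. A tray put in back to front (tray x against sleeve x) cannot go home: its pull meets the closed end and its plain end stands at least 18 out of the mouth (23 to 42 at the start).
- pull_c (a point): Tip of the pull of tray_c: 73 from the tray's origin along the tray's -x, 12 above its underside.
- cabinet: Counter-top unit, plywood, fixed, 240 deep (x) x 326 wide (y) x 78 high, with one drawer that comes out to its -x; five small jars stand along the back of its top (130 high, 60 to 110 behind its middle). Origin: centre of the underside; its open front is at x = -120.
- drawer_floor (a point): Centre of the drawer's inner floor, 18 above the counter, moving with it; x points to the drawer's back. Inside 203 long (x) x 284 wide (y), walls 6 thick, 34 high over the floor. Front board: 14 thick, 322 wide, top 72 above the counter, its back face at x = -107.5. Opened by q, the drawer is bare from above from x = -101.5 to -107.5 + q.
- drawer_knob (a point): Middle of the face of the drawer's dark steel knob (22 across, standing 22 out of the middle of the front board, 40 above the counter), moving with the drawer; x points into the unit, the closing direction.
- drawer (a joint): How far the drawer is out, m: 0 shut, 0.20 fully out, 0.165 to 0.19 at the start. It runs with about 1 N of friction. About 10 mm before shut it meets a sprung roller catch: about 6 N carries it over, and from about 4 mm the catch pulls it home to 0 and holds it there.
- pot_1: Bystander: paint pot, 58 across x 56 high; leave it alone. Origin: centre of its underside.
- pot_2: Bystander: paint pot, 58 across x 56 high; leave it alone. Origin: centre of its underside.
- spray: Bystander: spray can, 64 across x 150 high; leave it alone. Origin: centre of its underside.
- eraser: Bystander: white eraser 50 x 30 x 16; leave it alone. Origin: centre of its underside.
- sharpener: Bystander: steel pencil sharpener 26 x 18 x 12; leave it alone. Origin: centre of its underside.
- brush: Bystander: paint brush lying flat, 200 long; leave it alone. Origin: centre of its underside.
- tape: Bystander: roll of paper tape lying flat on the unit, 80 across x 24 high; leave it alone. Origin: centre of its underside.
- wooden_model: Bystander: jointed wooden hand on a round foot, 220 high; leave it alone. Origin: centre of its underside.
- canvas: Bystander: small stretched canvas lying flat, 120 x 100 x 18; leave it alone. Origin: centre of its underside.
Not all that is in view belongs to the job. Leave any purple look-alike of the tray_b alone.

How it is judged:
On the way:
1. every tray is the right way round and home in its own sleeve (x of tray_a in the frame of sleeve_a between -0.008 and 0.004 m and y of tray_a in the frame of sleeve_a between -0.006 and 0.006 m and z of tray_a in the frame of sleeve_a between 0.001 and 0.012 m and x of pull_a in the frame of sleeve_a below -0.06 m and x of tray_b in the frame of sleeve_b between -0.008 and 0.004 m and y of tray_b in the frame of sleeve_b between -0.006 and 0.006 m and z of tray_b in the frame of sleeve_b between 0.001 and 0.012 m and x of pull_b in the frame of sleeve_b below -0.06 m and x of tray_c in the frame of sleeve_c between -0.008 and 0.004 m and y of tray_c in the frame of sleeve_c between -0.006 and 0.006 m and z of tray_c in the frame of sleeve_c between 0.001 and 0.012 m and x of pull_c in the frame of sleeve_c below -0.06 m), for 0.2 s.
At the end, for the whole second after the job is handed in: Every full box: tray home in its own sleeve (within 5.5 mm of flush), pull outwards; lying flat, at rest on the drawer's floor, pull towards the drawer's front (within 25 degrees). Drawer within 3 mm of shut (all of step 1 and x of tray_a in the frame of drawer_floor between -0.06 and 0.06 m and y of tray_a in the frame of drawer_floor between -0.13 and 0.13 m and z of tray_a in the frame of drawer_floor between 0.001 and 0.013 m and angle between each of tray_a, tray_b, tray_c's own z axis and vertical below 0.1 rad and x of each of pull_a, pull_b, pull_c in the frame of drawer_floor below -0.035 m and angle between the x axis of each of tray_a, tray_b, tray_c and the x axis of drawer_floor, either way round below 0.45 rad and linear speed of each of tray_a, tray_b, tray_c below 0.02 m/s and x of tray_b in the frame of drawer_floor between -0.06 and 0.06 m and y of tray_b in the frame of drawer_floor between -0.13 and 0.13 m and z of tray_b in the frame of drawer_floor between 0.001 and 0.013 m and x of tray_c in the frame of drawer_floor between -0.06 and 0.06 m and y of tray_c in the frame of drawer_floor between -0.13 and 0.13 m and z of tray_c in the frame of drawer_floor between 0.001 and 0.013 m and value of joint drawer below 0.003 m); the robot touches nothing.
It fails at once if a tray is tipped over so that the sticks spill (more than about 57 degrees) (angle between any of tray_a, tray_b, tray_c's own z axis and vertical above 1 rad).
It fails at once if a bystander is pushed more than 3 cm or knocked over (distance of any of pot_1, pot_2, spray, eraser, sharpener, brush, tape, wooden_model, canvas from where it was at the start of the episode above 0.03 m or angle between any of pot_1, pot_2, spray, wooden_model's own z axis and vertical above 0.5 rad).
Of tray_a, tray_b, tray_c only 2 to 3 are there at a start; the rules pass over those that are not, and their reading is None.
At some moment in a run one of sleeve_a, sleeve_b, sleeve_c may be knocked a few centimetres aside while the robot is not near it.
Once in a run the grip may slacken for a moment while it holds something.
It also fails if it takes over 210 s, if anything falls off the work surface, if the arm or the gripper's body presses on something with over 40 N, if the wrist force passes 120 N, or if a joint passes its speed limit or range.

## Working session

There is one attempt and no reset: what is moved stays moved. The work goes in short steps, Python scripts to look and compute and a shell command to move; the robot and the scene stay as the last step left them, time stands still between calls to the robot, and variables do not carry over. Pictures are saved under pics/ and viewed, on a budget of 14 in all, crops included, one or two more only if the job needs it, and the job is handed in when it is done.

```bash
mkdir -p pics; ls; python3 - <<'E'
from cell import *
import cv2,numpy as np
for n in("top","side"):
    im=get_image(n); cv2.imwrite(f"pics/{n}0.png",im[:,:,::-1])
    m=camera_model(n); print(n,np.round(m["camera_matrix"],1).tolist(),m["k1"],np.round(m["R"],3).tolist(),np.round(m["t"],3).tolist())
s=get_state(); print(s)
E
```

```text
pics
top [[430.1, 0.0, 328.6], [0.0, 430.1, 196.9], [0.0, 0.0, 1.0]] 0.02620114090805951 [[0.021, -1.0, 0.005], [-0.996, -0.021, -0.092], [0.092, -0.003, -0.996]] [-0.174, 0.512, 1.579]
side [[416.1, 0.0, 322.6], [0.0, 416.1, 197.7], [0.0, 0.0, 1.0]] -0.02069987785076885 [[0.856, -0.518, -0.006], [-0.39, -0.637, -0.665], [0.341, 0.572, -0.747]] [-0.537, 0.163, 1.179]
{'time': 0.1, 'joints': array([ 1.26641991,  0.33278567, -0.06470037,  1.46082591,  0.02161144,
        1.34991911, -0.08848913]), 'qvel': array([ 0.00022376, -0.00092112,  0.00064434, -0.00148278, -0.00107955,
        0.00072979, -0.00219984]), 'joint_torque': array([ 2.25046570e-03, -6.26746416e+01,  4.97692684e-02, -3.92434287e+01,
        1.62984326e-02,  6.83511767e-03,  8.33018134e-05]), 'ee_pos': array([ 0.1736917 , -0.60003875,  0.23062487]), 'tcp_rot': array([ 9.90089205e-01,  1.40438532e-01, -1.20443196e-04, -6.09316924e-04]), 'ft_force': array([-0.62864282,  0.43674371,  0.00114812]), 'wrist_torque': array([0.02278097, 0.02324216, 0.03002425]), 'gripper_width': 1.0002118910031996}
```

View pics/top0.png

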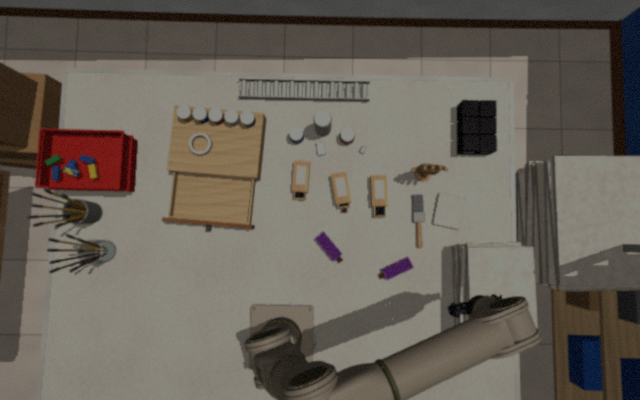

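View pics/side0.png

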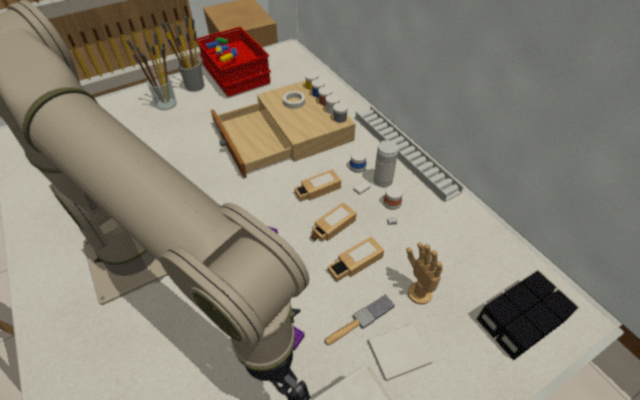

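Boxes in the top picture are at about (301,180), (341,191) and (379,196). The drawer is at about (212,198) and the purple look-alikes are at (328,247) and (396,268). I'll enlarge the box and drawer areas.

```bash
cat > h.py <<'E'
from cell import *
import cv2,numpy as np
from scipy.spatial.transform import Rotation as Ro
def w(cam,u,v,z,m=None):
    m=m or camera_model(cam); K=np.array(m["camera_matrix"]);R=np.array(m["R"]);t=np.array(m["t"])
    a=(u-K[0,2])/K[0,0]; b=(v-K[1,2])/K[1,1]; rd=np.hypot(a,b); r=rd
    for _ in range(20): r=rd/(1+m["k1"]*r*r)
    s=r/rd if rd>0 else 1
    d=R.T@np.array([a*s,b*s,1]); c=-R.T@t
    return c+d*(z-c[2])/d[2]
def px(cam,X,m=None):
    m=m or camera_model(cam); p=np.array(m["R"])@np.array(X)+np.array(m["t"]); a=p[:2]/p[2]
    a=a*(1+m["k1"]*(a@a)); K=np.array(m["camera_matrix"]); return K[:2,:2]@a+K[:2,2]
E
python3 - <<'E'
import cv2
import numpy as np
a=cv2.imread("pics/top0.png")
c=a[155:225,285:395]; c=cv2.resize(c,None,fx=7,fy=7,interpolation=cv2.INTER_CUBIC)
b=cv2.imread("pics/side0.png")[160:285,285:390]
cv2.imwrite("pics/c1.png",c)
E
```

```text
(no output)
```

View pics/c1.png

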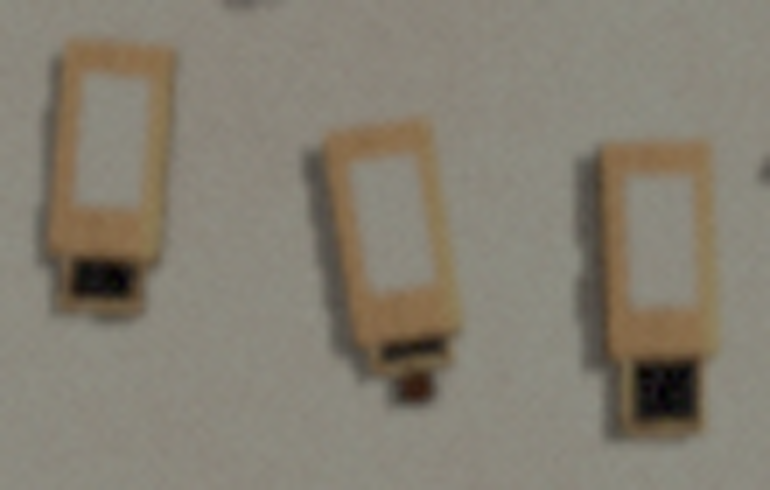

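The left and right trays are back to front, plain end out by about 28 and 40 mm. The middle tray is the right way round and open by about 18 mm.

```bash
python3 - <<'E'
from h import *
f=lambda x,y,z:w("top",285+x/7-.43,155+y/7-.43,z)
for n,(a,b,c,d) in dict(L=((68,42),(173,48),(50,250),(155,262)),M=((326,130),(428,120),(357,345),(458,332)),R=((604,145),(708,142),(608,355),(712,355))).items():
    P=[f(*q,.038)[:2] for q in(a,b,c,d)]
    far=(P[0]+P[1])/2; near=(P[2]+P[3])/2; v=far-near
    print(n,"far",far.round(3),"near",near.round(3),"len",np.linalg.norm(v).round(4),"wid",np.linalg.norm(P[0]-P[1]).round(3),np.linalg.norm(P[2]-P[3]).round(3),"yaw",np.degrees(np.arctan2(v[1],v[0])).round(1),"ctr",((far+near)/2).round(3))
print("tray ends L",f(98,308,.029).round(3),"R",f(660,432,.029).round(3),"pull M",f(413,395,.017).round(3))
for n,u,v,z in(("frontL",164,221,.072),("frontR",254,227,.072),("knob",209,230,.04),("cabFL",168,172,.078),("cabFR",259,179,.078),("cabBL",177,107,.078),("cabBR",266,113,.078)): print(n,w("top",u,v,z).round(3))
im=cv2.imread("pics/top0.png")[95:240,150:275]; cv2.imwrite("pics/c2.png",cv2.resize(im,None,fx=4,fy=4,interpolation=cv2.INTER_CUBIC))
E
```

```text
L far [ 0.646 -0.061] near [ 0.533 -0.055] len 0.1131 wid 0.056 0.056 yaw -3.3 ctr [ 0.589 -0.058]
M far [ 0.606 -0.198] near [ 0.493 -0.216] len 0.1147 wid 0.054 0.054 yaw 9.1 ctr [ 0.549 -0.207]
R far [ 0.599 -0.346] near [ 0.487 -0.35 ] len 0.1124 wid 0.055 0.055 yaw 1.7 ctr [ 0.543 -0.348]
tray ends L [ 0.506 -0.052  0.029] R [ 0.447 -0.351  0.029] pull M [ 0.464 -0.221  0.017]
frontL [0.412 0.423 0.072]
frontR [0.397 0.102 0.072]
knob [0.383 0.27  0.04 ]
cabFL [0.588 0.416 0.078]
cabFR [0.57  0.089 0.078]
cabBL [0.828 0.396 0.078]
cabBR [0.813 0.072 0.078]
```

View pics/c2.png

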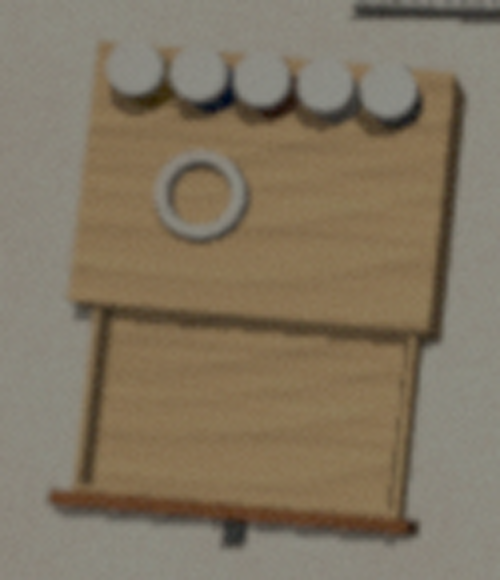

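```bash
python3 - <<'E'
from h import *
for p in((320,235),(340,259),(381,275),(411,262)): print("purple",w("top",*p,.024).round(3))
E
python3 -m jog '[{"tx":40,"ty":48},{"tx":80,"ty":96},{"tx":120,"ty":144,"wz":-7},{"tx":158,"ty":192,"wz":-7},{"tx":196,"ty":240,"wz":-7},{"tx":230,"ty":290,"wz":-7},{"tx":260,"ty":340,"wz":-7},{"tx":286,"ty":385,"wz":-7}]' 0 40
python3 -m jog '[{"tx":0,"ty":0},{"tx":0,"ty":0}]'
python3 - <<'E'
from h import *
m=camera_model("wrist"); im=get_image("wrist"); cv2.imwrite("pics/w1.png",im[:,:,::-1])
import pickle; pickle.dump(m,open("w1.pkl","wb")); print(get_state()["ee_pos"],get_state()["joints"].round(2),np.round(m["R"],3),(-np.array(m["R"]).T@m["t"]).round(3))
E
```

```text
purple [ 0.373 -0.135  0.024]
purple [ 0.287 -0.21   0.024]
purple [ 0.232 -0.361  0.024]
purple [ 0.281 -0.471  0.024]
[ 0.17372646 -0.60007258  0.23067663] [ 1.27  0.33 -0.06  1.46  0.02  1.35 -0.09] [[ 0.278 -0.96  -0.001]
 [-0.907 -0.263  0.328]
 [-0.315 -0.09  -0.945]] [ 0.255 -0.577  0.373]validation failed for argument at $[0]...
validation failed for argument at $[0]...
```

View pics/w1.png

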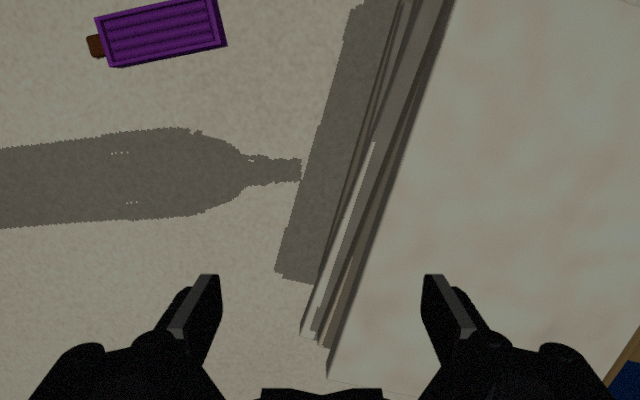

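The first move was refused because every row needs all six fields. The wrist view shows only a purple look-alike at (160,35).

```bash
python3 -m jog '[{"tx":40,"ty":48,"tz":0,"wx":0,"wy":0,"wz":0},{"tx":80,"ty":96,"tz":0,"wx":0,"wy":0,"wz":-7},{"tx":120,"ty":144,"tz":0,"wx":0,"wy":0,"wz":-7},{"tx":158,"ty":192,"tz":0,"wx":0,"wy":0,"wz":-7},{"tx":196,"ty":240,"tz":0,"wx":0,"wy":0,"wz":-7},{"tx":230,"ty":290,"tz":0,"wx":0,"wy":0,"wz":-7},{"tx":240,"ty":340,"tz":0,"wx":0,"wy":0,"wz":-7},{"tx":246,"ty":382,"tz":0,"wx":0,"wy":0,"wz":-7}]' 0 40
python3 -m jog '[{"tx":0,"ty":0,"tz":0,"wx":0,"wy":0,"wz":0},{"tx":0,"ty":0,"tz":0,"wx":0,"wy":0,"wz":0}]'
python3 - <<'E'
from h import *
m=camera_model("wrist"); im=get_image("wrist"); cv2.imwrite("pics/w2.png",im[:,:,::-1])
import pickle; pickle.dump(m,open("w2.pkl","wb")); print(get_state()["ee_pos"],get_state()["joints"].round(2),(-np.array(m["R"]).T@m["t"]).round(3))
E
```

```text
time: 1.15
ee_pos: [0.4202, -0.2161, 0.2312]
tcp_rot: [0.997, 0.081, -0.0, -0.0]
ft_force: [1.0, 0.1, -0.4]
gripper_width: 0.0
time: 1.4
ee_pos: [0.4196, -0.219, 0.2313]
tcp_rot: [0.997, 0.08, -0.0, 0.0]
ft_force: [-0.8, -0.4, -0.8]
gripper_width: 0.001
[ 0.41946447 -0.21935992  0.23121613] [ 0.78  0.02 -0.39  1.83  0.01  1.3  -1.03] [ 0.503 -0.205  0.374]
```

View pics/w2.png

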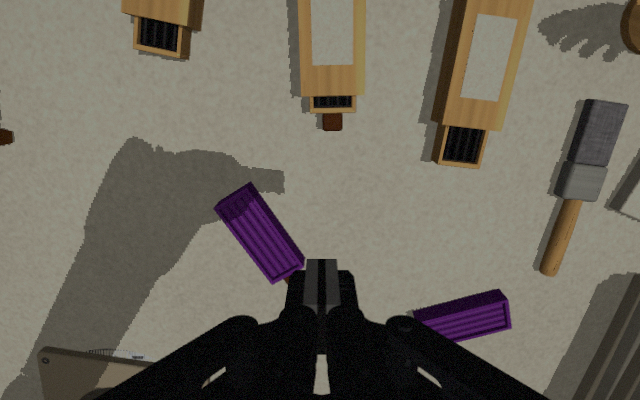

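All three boxes show in the wrist view. The middle pull tip is at (332,131) and its mouth edge runs (301,96)–(364,95). The right mouth edge runs (441,124)–(499,130), with its tray end at about (436,160)–(482,166). The left tray end is at about (135,48)–(187,58).

```bash
python3 - <<'E'
from h import *
import pickle; m=pickle.load(open("w2.pkl","rb"))
for n,u,v,z in(("Mpull",332,123,.023),("Mpull bot",332,131,.011),("Mmouth",301,96,.038),("Mmouth",364,95,.038),("Mtray",309,109,.029),("Mtray",355,109,.029),("Rmouth",442,123,.038),("Rmouth",500,130,.038),("Rend",435,160,.029),("Rend",482,166,.029),("Lmouth",123,13,.038),("Lmouth",202,25,.038),("Lend",135,48,.029),("Lend",187,57,.029)):
    print(n,w("wrist",u,v,z,m).round(3))
E
```

```text
Mpull [ 0.466 -0.222  0.023]
Mpull bot [ 0.457 -0.224  0.011]
Mmouth [ 0.487 -0.19   0.038]
Mmouth [ 0.497 -0.246  0.038]
Mtray [ 0.476 -0.198  0.029]
Mtray [ 0.483 -0.241  0.029]
Rmouth [ 0.484 -0.323  0.038]
Rmouth [ 0.487 -0.379  0.038]
Rend [ 0.447 -0.329  0.029]
Rend [ 0.449 -0.377  0.029]
Lmouth [ 0.532 -0.028  0.038]
Lmouth [ 0.532 -0.097  0.038]
Lend [ 0.505 -0.034  0.029]
Lend [ 0.504 -0.082  0.029]
```

```bash
python3 -m jog '[{"tx":4,"ty":-8,"tz":-60,"wx":0,"wy":0,"wz":0},{"tx":8,"ty":-8,"tz":-120,"wx":0,"wy":0,"wz":0},{"tx":8,"ty":-8,"tz":-175,"wx":0,"wy":0,"wz":0},{"tx":8,"ty":-8,"tz":-210,"wx":0,"wy":0,"wz":0},{"tx":8,"ty":-8,"tz":-220,"wx":0,"wy":0,"wz":0},{"tx":8,"ty":-8,"tz":-220,"wx":0,"wy":0,"wz":0}]'
python3 -m jog '[{"tx":8,"ty":1.3,"tz":0,"wx":0,"wy":0,"wz":0},{"tx":15,"ty":2.3,"tz":0,"wx":0,"wy":0,"wz":0},{"tx":20,"ty":3.1,"tz":0,"wx":0,"wy":0,"wz":0},{"tx":25,"ty":3.9,"tz":0,"wx":0,"wy":0,"wz":0},{"tx":30,"ty":4.7,"tz":0,"wx":0,"wy":0,"wz":0},{"tx":35,"ty":5.5,"tz":0,"wx":0,"wy":0,"wz":0},{"tx":40,"ty":6.2,"tz":0,"wx":0,"wy":0,"wz":0},{"tx":42,"ty":6.5,"tz":0,"wx":0,"wy":0,"wz":0}]'
python3 -m jog '[{"tx":0,"ty":0,"tz":0,"wx":0,"wy":0,"wz":0},{"tx":-20,"ty":-3,"tz":0,"wx":0,"wy":0,"wz":0},{"tx":-20,"ty":-3,"tz":60,"wx":0,"wy":0,"wz":0},{"tx":-20,"ty":-3,"tz":110,"wx":0,"wy":0,"wz":0},{"tx":-20,"ty":-3,"tz":110,"wx":0,"wy":0,"wz":0}]'
python3 - <<'E'
from h import *
m=camera_model("wrist"); im=get_image("wrist"); cv2.imwrite("pics/w3.png",im[:,:,::-1])
import pickle; pickle.dump(m,open("w3.pkl","wb")); print(get_state()["ee_pos"])
E
```

```text
time: 2.2
ee_pos: [0.4278, -0.227, 0.0116]
tcp_rot: [0.997, 0.079, -0.0, -0.0]
ft_force: [-0.4, -0.2, -0.1]
gripper_width: -0.001
time: 3.2
ee_pos: [0.47, -0.2197, 0.0112]
tcp_rot: [0.997, 0.08, -0.0, -0.0]
ft_force: [-3.0, -0.1, 2.1]
gripper_width: -0.001
time: 3.82
ee_pos: [0.4522, -0.2239, 0.1255]
tcp_rot: [0.997, 0.08, 0.003, 0.002]
ft_force: [0.1, -0.2, -0.5]
gripper_width: 0.0
[ 0.45086808 -0.22339212  0.12306658]
```

View pics/w3.png

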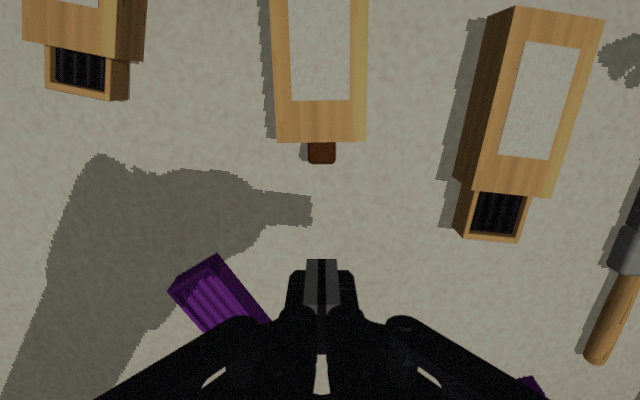

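The middle tray looks home, with only the pull showing at (321,152) and its mouth edge at y≈142. The right mouth edge runs (473,187)–(552,197). The left tray end is at (45,85)–(112,98).

```bash
python3 - <<'E'
from h import *
import pickle; m=pickle.load(open("w3.pkl","rb"))
f=lambda u,v,z:w("wrist",u,v,z,m)
def sl(n,a,b,yaw):
    A,B=f(*a,.038),f(*b,.038); d=A-B; y=np.degrees(np.arctan2(-d[0],d[1])); M=(A+B)/2
    print(n,"wid",np.hypot(*d[:2]).round(4),"yaw",y.round(1),"mouth",M.round(4),"ctr",(M[:2]+.0575*np.array([np.cos(np.radians(yaw)),np.sin(np.radians(yaw))])).round(4))
sl("M",(277,142),(366,141),9.1); sl("R",(473,187),(552,197),1.7)
print("Mlabel side edges",f(289,100,.038).round(4),f(278,0,.038).round(4),f(366,0,.038).round(4))
for p in((467,235),(521,238)): print("R end",f(*p,.029).round(4))
for p in((45,85),(112,97)): print("L end",f(*p,.029).round(4))
print("Mpull",f(321,164,.012))
E
```

```text
M wid 0.0577 yaw 9.7 mouth [ 0.4991 -0.2169  0.038 ] ctr [ 0.5558 -0.2078]
R wid 0.0577 yaw 2.0 mouth [ 0.4861 -0.3527  0.038 ] ctr [ 0.5436 -0.351 ]
Mlabel side edges [ 0.5215 -0.1927  0.038 ] [ 0.5764 -0.1788  0.038 ] [ 0.5846 -0.2293  0.038 ]
R end [ 0.4467 -0.3348  0.029 ]
R end [ 0.4506 -0.3764  0.029 ]
L end [ 0.5067 -0.0319  0.029 ]
L end [ 0.5053 -0.0767  0.029 ]
Mpull [ 0.47864845 -0.21995522  0.012     ]
```

```bash
python3 -m jog '[{"tx":-5,"ty":20,"tz":55,"wx":0,"wy":0,"wz":0},{"tx":-10,"ty":60,"tz":95,"wx":0,"wy":0,"wz":-2},{"tx":-15,"ty":115,"tz":120,"wx":0,"wy":0,"wz":-4},{"tx":-20,"ty":175,"tz":127,"wx":0,"wy":0,"wz":-6},{"tx":-25,"ty":235,"tz":127,"wx":0,"wy":0,"wz":-8},{"tx":-30,"ty":295,"tz":127,"wx":0,"wy":0,"wz":-10},{"tx":-30,"ty":355,"tz":127,"wx":0,"wy":0,"wz":-12.5},{"tx":-30,"ty":415,"tz":127,"wx":0,"wy":0,"wz":-12.5}]' 
python3 -m jog '[{"tx":0,"ty":50,"tz":0,"wx":0,"wy":0,"wz":0},{"tx":0,"ty":70,"tz":0,"wx":0,"wy":0,"wz":0},{"tx":0,"ty":70,"tz":0,"wx":0,"wy":0,"wz":0},{"tx":0,"ty":70,"tz":0,"wx":0,"wy":0,"wz":0}]'
python3 - <<'E'
from h import *
m=camera_model("wrist"); im=get_image("wrist"); cv2.imwrite("pics/w4.png",im[:,:,::-1])
import pickle; pickle.dump(m,open("w4.pkl","wb")); print(get_state()["ee_pos"],get_state()["joints"].round(2))
E
```

```text
time: 4.88
ee_pos: [0.4192, 0.1936, 0.2474]
tcp_rot: [1.0, -0.03, -0.0, 0.0]
ft_force: [1.1, 0.5, 0.1]
gripper_width: -0.003
time: 5.38
ee_pos: [0.4199, 0.2609, 0.2475]
tcp_rot: [1.0, -0.03, -0.001, 0.0]
ft_force: [-0.1, -0.9, 0.0]
gripper_width: -0.002
[0.42005224 0.26075176 0.24778308] [ 0.28  0.12 -0.98  1.73  0.1   1.34 -2.35]
```

View pics/w4.png

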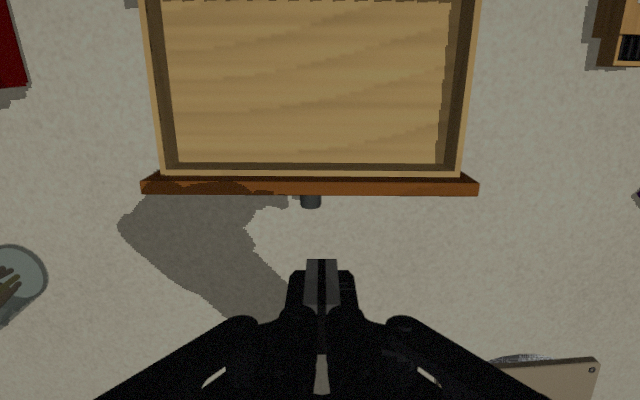

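The drawer floor's front corners are at (178,163) and (436,164). The knob is at (311,200).

```bash
python3 - <<'E'
from h import *
import pickle; m=pickle.load(open("w4.pkl","rb"))
f=lambda u,v,z:w("wrist",u,v,z,m)
for n,u,v,z in(("fl",178,163,.018),("fr",436,164,.018),("l far",159,3,.018),("r far",453,3,.018),("boardL",141,184,.072),("boardR",478,186,.072),("knob",311,207,.04),("wallL top",162,176,.052),("wallR top",461,178,.052)): print(n,f(u,v,z).round(4))
a,b=f(178,163,.018),f(436,164,.018); d=a-b; y=np.arctan2(-d[0],d[1]); ex=np.array([np.cos(y),np.sin(y)]);ey=np.array([-ex[1],ex[0]])
c=(a+b)[:2]/2+.1015*ex; print("yaw",np.degrees(y),"wid",np.hypot(*d[:2]),"ctr",c)
for s in(-.085,0,.085): print(s,(c-.0175*ex+s*ey).round(4))
E
```

```text
fl [0.4298 0.4143 0.018 ]
fr [0.4121 0.1376 0.018 ]
l far [0.5841 0.4045 0.018 ]
r far [0.5672 0.1274 0.018 ]
boardL [0.4229 0.4304 0.072 ]
boardR [0.402 0.114 0.072]
knob [0.379  0.2738 0.04  ]
wallL top [0.4246 0.4183 0.052 ]
wallR top [0.4049 0.1228 0.052 ]
yaw -3.6565254715735493 wid 0.2772343614538975 ctr [0.52225294 0.26949148]
-0.085 [0.4994 0.1858]
0 [0.5048 0.2706]
0.085 [0.5102 0.3554]
```

```bash
python3 -m jog '[{"tx":10,"ty":-30,"tz":0,"wx":0,"wy":0,"wz":10},{"tx":20,"ty":-60,"tz":0,"wx":0,"wy":0,"wz":20},{"tx":30,"ty":-90,"tz":0,"wx":0,"wy":0,"wz":30},{"tx":40,"ty":-120,"tz":0,"wx":0,"wy":0,"wz":40},{"tx":50,"ty":-150,"tz":0,"wx":0,"wy":0,"wz":50},{"tx":60,"ty":-180,"tz":0,"wx":0,"wy":0,"wz":60},{"tx":70,"ty":-210,"tz":0,"wx":0,"wy":0,"wz":70},{"tx":80,"ty":-240,"tz":0,"wx":0,"wy":0,"wz":80}]' 85
python3 -m jog '[{"tx":10,"ty":-30,"tz":0,"wx":0,"wy":0,"wz":10},{"tx":20,"ty":-60,"tz":0,"wx":0,"wy":0,"wz":20},{"tx":30,"ty":-90,"tz":0,"wx":0,"wy":0,"wz":30},{"tx":40,"ty":-120,"tz":0,"wx":0,"wy":0,"wz":40},{"tx":50,"ty":-150,"tz":0,"wx":0,"wy":0,"wz":50},{"tx":56,"ty":-180,"tz":0,"wx":0,"wy":0,"wz":60},{"tx":56,"ty":-210,"tz":0,"wx":0,"wy":0,"wz":70},{"tx":56,"ty":-229,"tz":0,"wx":0,"wy":0,"wz":80}]'
python3 -m jog '[{"tx":0,"ty":0,"tz":0,"wx":0,"wy":0,"wz":10},{"tx":0,"ty":0,"tz":0,"wx":0,"wy":0,"wz":20},{"tx":0,"ty":0,"tz":0,"wx":0,"wy":0,"wz":30},{"tx":0,"ty":0,"tz":-30,"wx":0,"wy":0,"wz":32.7},{"tx":0,"ty":0,"tz":-80,"wx":0,"wy":0,"wz":32.7},{"tx":0,"ty":0,"tz":-130,"wx":0,"wy":0,"wz":32.7},{"tx":0,"ty":0,"tz":-160,"wx":0,"wy":0,"wz":32.7},{"tx":0,"ty":0,"tz":-160,"wx":0,"wy":0,"wz":32.7}]'
python3 - <<'E'
from h import *
s=get_state();print(s["joints"].round(2),s["ee_pos"].round(4),Ro.from_quat(s["tcp_rot"]).as_euler("ZYX",degrees=True).round(1))
im=get_image("top"); im=im[95:240,150:410]; cv2.imwrite("pics/t2.png",cv2.resize(im[:,:,::-1],None,fx=3,fy=3,interpolation=cv2.INTER_CUBIC))
E
```

```text
time: 6.42
ee_pos: [0.4998, 0.0197, 0.2484]
tcp_rot: [0.783, 0.621, -0.0, 0.0]
ft_force: [0.6, 0.1, 0.6]
gripper_width: 0.995
time: 7.42
ee_pos: [0.5547, -0.21, 0.248]
tcp_rot: [0.201, 0.98, -0.0, -0.0]
ft_force: [-0.1, -0.6, -0.2]
gripper_width: 0.996
time: 8.43
ee_pos: [0.5536, -0.2078, 0.0863]
tcp_rot: [-0.081, 0.997, 0.001, -0.002]
ft_force: [-0.7, 0.1, 0.7]
gripper_width: 0.998
[ 0.97  0.54 -0.89  1.68  0.45  1.15  1.69] [ 0.5536 -0.2078  0.0863] [-170.7   -0.2  179.9]
```

View pics/t2.png

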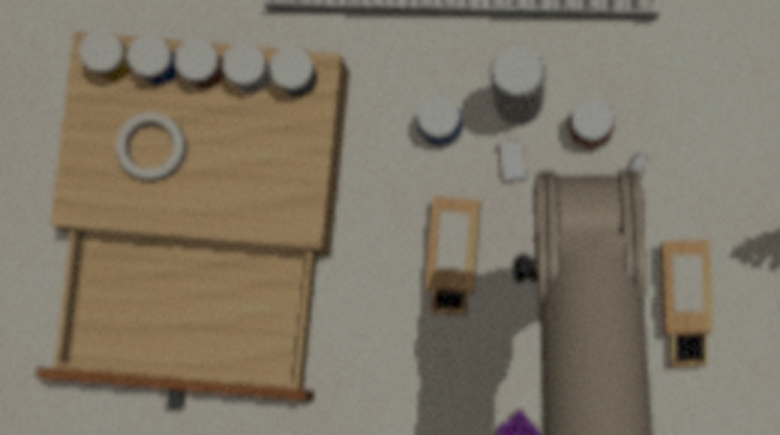

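The arm hides the middle box in the top view, and the other boxes haven't moved. I'll lower, grip and lift it.

```bash
python3 -m jog '[{"tx":2,"ty":0,"tz":-35,"wx":0,"wy":0,"wz":0},{"tx":2,"ty":0,"tz":-65,"wx":0,"wy":0,"wz":0},{"tx":2,"ty":0,"tz":-76,"wx":0,"wy":0,"wz":0},{"tx":2,"ty":0,"tz":-76,"wx":0,"wy":0,"wz":0}]' 85
python3 -m jog '[{"tx":0,"ty":0,"tz":0,"wx":0,"wy":0,"wz":0},{"tx":0,"ty":0,"tz":0,"wx":0,"wy":0,"wz":0},{"tx":0,"ty":0,"tz":0,"wx":0,"wy":0,"wz":0},{"tx":0,"ty":0,"tz":0,"wx":0,"wy":0,"wz":0},{"tx":0,"ty":0,"tz":0,"wx":0,"wy":0,"wz":0},{"tx":0,"ty":0,"tz":0,"wx":0,"wy":0,"wz":0}]' 40 70
python3 -m jog '[{"tx":0,"ty":0,"tz":15,"wx":0,"wy":0,"wz":0},{"tx":0,"ty":0,"tz":50,"wx":0,"wy":0,"wz":0},{"tx":0,"ty":0,"tz":90,"wx":0,"wy":0,"wz":0},{"tx":0,"ty":0,"tz":120,"wx":0,"wy":0,"wz":0},{"tx":0,"ty":0,"tz":120,"wx":0,"wy":0,"wz":0}]'
python3 - <<'E'
from h import *
s=get_state();print(s["ee_pos"].round(4),Ro.from_quat(s["tcp_rot"]).as_euler("ZYX",degrees=True).round(1),s["gripper_width"])
E
```

```text
time: 8.98
ee_pos: [0.5583, -0.2072, 0.0134]
tcp_rot: [-0.081, 0.997, -0.0, 0.0]
ft_force: [0.8, 0.0, 0.2]
gripper_width: 0.997
time: 9.72
ee_pos: [0.5588, -0.2072, 0.0141]
tcp_rot: [-0.081, 0.997, -0.001, 0.001]
ft_force: [-1.2, -0.6, 7.6]
gripper_width: 0.66
time: 10.35
ee_pos: [0.5592, -0.207, 0.1354]
tcp_rot: [-0.081, 0.997, -0.001, 0.002]
ft_force: [0.1, -0.5, -3.4]
gripper_width: 0.663
[ 0.5592 -0.207   0.1354] [-170.7    0.2 -179.9] 0.6628429663271549
```

```bash
python3 -m jog '[{"tx":-3,"ty":40,"tz":5,"wx":0,"wy":0,"wz":0},{"tx":-7,"ty":90,"tz":5,"wx":0,"wy":0,"wz":-2},{"tx":-12,"ty":145,"tz":5,"wx":0,"wy":0,"wz":-4},{"tx":-18,"ty":200,"tz":5,"wx":0,"wy":0,"wz":-6},{"tx":-24,"ty":255,"tz":5,"wx":0,"wy":0,"wz":-8},{"tx":-30,"ty":310,"tz":5,"wx":0,"wy":0,"wz":-10},{"tx":-35,"ty":365,"tz":5,"wx":0,"wy":0,"wz":-12},{"tx":-40,"ty":420,"tz":5,"wx":0,"wy":0,"wz":-13}]'
python3 -m jog '[{"tx":-2,"ty":50,"tz":0,"wx":0,"wy":0,"wz":0},{"tx":-4,"ty":95,"tz":0,"wx":0,"wy":0,"wz":0},{"tx":-6,"ty":125,"tz":0,"wx":0,"wy":0,"wz":0},{"tx":-6,"ty":139,"tz":0,"wx":0,"wy":0,"wz":0},{"tx":-6,"ty":139,"tz":0,"wx":0,"wy":0,"wz":0},{"tx":-6,"ty":139,"tz":0,"wx":0,"wy":0,"wz":0}]'
python3 - <<'E'
from h import *
s=get_state();print(s["ee_pos"].round(4),Ro.from_quat(s["tcp_rot"]).as_euler("ZYX",degrees=True).round(1),s["gripper_width"],s["joints"].round(2))
im=get_image("side"); im=im[60:210,190:390]; cv2.imwrite("pics/s2.png",cv2.resize(im[:,:,::-1],None,fx=3.5,fy=3.5,interpolation=cv2.INTER_CUBIC))
E
```

```text
time: 11.35
ee_pos: [0.517, 0.2143, 0.1364]
tcp_rot: [0.032, 0.999, -0.0, -0.0]
ft_force: [0.3, -0.7, -2.3]
gripper_width: 0.664
time: 12.1
ee_pos: [0.5125, 0.3503, 0.1369]
tcp_rot: [0.033, 0.999, -0.001, -0.0]
ft_force: [-0.8, -0.4, -2.1]
gripper_width: 0.666
[0.5125 0.3503 0.1369] [ 176.2   -0.  -179.9] 0.6659936540907124 [ 0.03  0.58 -0.96  1.55  0.49  1.27  0.5 ]
```

View pics/s2.png

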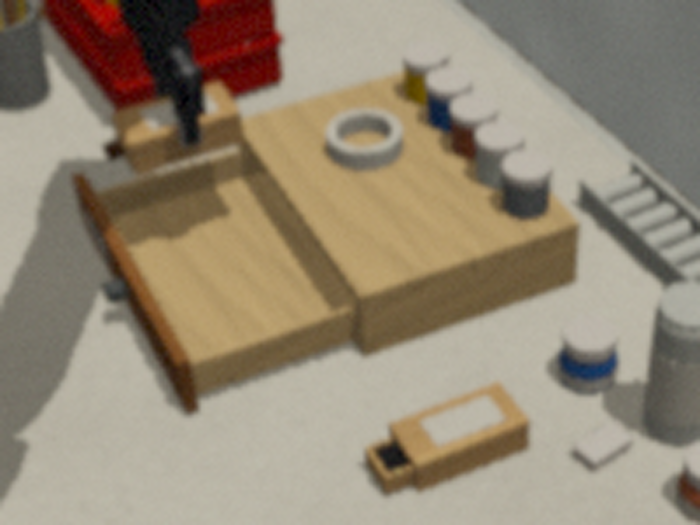

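The box hangs level with its pull to the front. I'll lower it in steps and watch the force.

```bash
python3 -m jog '[{"tx":0,"ty":1,"tz":-30,"wx":0,"wy":0,"wz":0},{"tx":0,"ty":1,"tz":-60,"wx":0,"wy":0,"wz":0},{"tx":0,"ty":1,"tz":-80,"wx":0,"wy":0,"wz":0},{"tx":0,"ty":1,"tz":-92,"wx":0,"wy":0,"wz":0},{"tx":0,"ty":1,"tz":-99,"wx":0,"wy":0,"wz":0},{"tx":0,"ty":1,"tz":-102,"wx":0,"wy":0,"wz":0},{"tx":0,"ty":1,"tz":-104,"wx":0,"wy":0,"wz":0}]'
python3 -c "
from h import *
s=get_state();print(s['ee_pos'],s['ft_force'])"
```

```text
time: 13.02
ee_pos: [0.5121, 0.3534, 0.0338]
tcp_rot: [0.032, 0.999, 0.0, 0.0]
ft_force: [-0.2, -0.3, -1.7]
gripper_width: 0.666
[0.51213133 0.3534295  0.0338207 ] [-0.18109386 -0.33424975 -1.70140547]
```

```bash
cat > chk.py <<'E'
from h import *
a=cv2.imread("pics/top0.png"); b=get_image("top")[:,:,::-1]
for n,(u,v) in dict(L=(301,180),R=(379,196),M=(341,190)).items():
    t=a[v-25:v+25,u-14:u+14]; s=b[v-40:v+40,u-30:u+30].copy()
    r=cv2.matchTemplate(s,t,cv2.TM_CCOEFF_NORMED); _,mx,_,p=cv2.minMaxLoc(r); print(n,"score",round(mx,2),"shift px",p[0]-16,p[1]-15)
s=get_state();print(s["ee_pos"].round(4),s["gripper_width"].round(3),s["ft_force"].round(1))
E
python3 -m jog '[{"tx":0,"ty":0,"tz":0,"wx":0,"wy":0,"wz":0},{"tx":0,"ty":0,"tz":0,"wx":0,"wy":0,"wz":0},{"tx":0,"ty":0,"tz":0,"wx":0,"wy":0,"wz":0},{"tx":0,"ty":0,"tz":20,"wx":0,"wy":0,"wz":0},{"tx":0,"ty":0,"tz":65,"wx":0,"wy":0,"wz":0},{"tx":0,"ty":0,"tz":106,"wx":0,"wy":0,"wz":0},{"tx":0,"ty":0,"tz":106,"wx":0,"wy":0,"wz":0}]' 72
python3 chk.py
```

```text
time: 13.9
ee_pos: [0.5131, 0.3549, 0.1443]
tcp_rot: [0.032, 0.999, 0.002, 0.003]
ft_force: [-0.2, -0.3, -0.4]
gripper_width: 0.843
L score 0.99 shift px 0 0
R score 1.0 shift px 0 0
M score 0.19 shift px 8 15Traceback (most recent call last):
  File "chk.py", line 6, in <module>
    s=get_state();print(s["ee_pos"].round(4),s["gripper_width"].round(3),s["ft_force"].round(1))
                                             ^^^^^^^^^^^^^^^^^^^^^^^^
AttributeError: 'float' object has no attribute 'round'
```

```bash
sed -i 's/s\["gripper_width"\].round(3)/s["gripper_width"]/' chk.py
python3 -m jog '[{"tx":0,"ty":-50,"tz":0,"wx":0,"wy":0,"wz":0},{"tx":0,"ty":-110,"tz":0,"wx":0,"wy":0,"wz":0},{"tx":0,"ty":-170,"tz":0,"wx":0,"wy":0,"wz":0},{"tx":0,"ty":-230,"tz":0,"wx":0,"wy":0,"wz":0},{"tx":0,"ty":-290,"tz":0,"wx":0,"wy":0,"wz":0},{"tx":4,"ty":-345,"tz":0,"wx":0,"wy":0,"wz":0},{"tx":4,"ty":-390,"tz":0,"wx":0,"wy":0,"wz":0},{"tx":4,"ty":-408,"tz":0,"wx":0,"wy":0,"wz":0}]' 80
python3 -m jog '[{"tx":0,"ty":0,"tz":-20,"wx":0,"wy":0,"wz":0},{"tx":0,"ty":0,"tz":-60,"wx":0,"wy":0,"wz":0},{"tx":0,"ty":0,"tz":-60,"wx":0,"wy":0,"wz":0},{"tx":0,"ty":0,"tz":-60,"wx":0,"wy":0,"wz":0}]'
python3 - <<'E'
from h import *
s=get_state();print(s["ee_pos"].round(4),Ro.from_quat(s["tcp_rot"]).as_euler("ZYX",degrees=True).round(1),s["joints"].round(2))
E
```

```text
time: 14.95
ee_pos: [0.5152, -0.058, 0.1389]
tcp_rot: [0.034, 0.999, -0.0, -0.001]
ft_force: [0.2, 1.0, 0.0]
gripper_width: 0.936
time: 15.45
ee_pos: [0.5161, -0.0532, 0.0799]
tcp_rot: [0.031, 1.0, 0.0, 0.0]
ft_force: [0.7, 0.1, 0.3]
gripper_width: 0.936
[ 0.5161 -0.0532  0.0799] [176.5   0.  179.9] [ 0.83  0.4  -0.95  1.87  0.37  1.06  1.24]
```

```bash
python3 -m jog '[{"tx":1,"ty":-1,"tz":-30,"wx":0,"wy":0,"wz":0},{"tx":1,"ty":-1,"tz":-60,"wx":0,"wy":0,"wz":0},{"tx":1,"ty":-1,"tz":-71,"wx":0,"wy":0,"wz":0},{"tx":1,"ty":-1,"tz":-71,"wx":0,"wy":0,"wz":0}]' 80
python3 -m jog '[{"tx":0,"ty":0,"tz":0,"wx":0,"wy":0,"wz":0},{"tx":0,"ty":0,"tz":0,"wx":0,"wy":0,"wz":0},{"tx":0,"ty":0,"tz":0,"wx":0,"wy":0,"wz":0},{"tx":0,"ty":0,"tz":0,"wx":0,"wy":0,"wz":0},{"tx":0,"ty":0,"tz":0,"wx":0,"wy":0,"wz":0},{"tx":0,"ty":0,"tz":0,"wx":0,"wy":0,"wz":0}]' 20 50
python3 -m jog '[{"tx":-5,"ty":0.3,"tz":1,"wx":0,"wy":0,"wz":0},{"tx":-18,"ty":1,"tz":1,"wx":0,"wy":0,"wz":0},{"tx":-33,"ty":2,"tz":1,"wx":0,"wy":0,"wz":0},{"tx":-48,"ty":2.8,"tz":1,"wx":0,"wy":0,"wz":0},{"tx":-63,"ty":3.7,"tz":1,"wx":0,"wy":0,"wz":0},{"tx":-78,"ty":4.6,"tz":1,"wx":0,"wy":0,"wz":0},{"tx":-93,"ty":5.4,"tz":1,"wx":0,"wy":0,"wz":0},{"tx":-106,"ty":6.2,"tz":1,"wx":0,"wy":0,"wz":0}]'
python3 -m jog '[{"tx":0,"ty":0,"tz":0,"wx":0,"wy":0,"wz":0},{"tx":-10,"ty":0.6,"tz":0,"wx":0,"wy":0,"wz":0},{"tx":-10,"ty":0.6,"tz":0,"wx":0,"wy":0,"wz":0}]'
python3 - <<'E'
from h import *
im=get_image("side"); im=im[130:250,200:400]; cv2.imwrite("pics/s3.png",cv2.resize(im[:,:,::-1],None,fx=4,fy=4,interpolation=cv2.INTER_CUBIC))
E
```

```text
time: 15.95
ee_pos: [0.5172, -0.0554, 0.009]
tcp_rot: [0.032, 0.999, 0.0, 0.0]
ft_force: [0.6, -0.3, 0.6]
gripper_width: 0.943
time: 16.7
ee_pos: [0.5176, -0.0559, 0.0096]
tcp_rot: [0.032, 0.999, -0.0, 0.001]
ft_force: [-3.0, 0.6, 8.2]
gripper_width: 0.507
time: 17.7
ee_pos: [0.4094, -0.0496, 0.0091]
tcp_rot: [0.032, 0.999, -0.0, -0.0]
ft_force: [-0.3, 0.1, -1.1]
gripper_width: 0.5
time: 18.08
ee_pos: [0.4003, -0.0491, 0.0093]
tcp_rot: [0.032, 0.999, -0.0, -0.0]
ft_force: [0.9, 0.2, -2.2]
gripper_width: 0.504
```

View pics/s3.png

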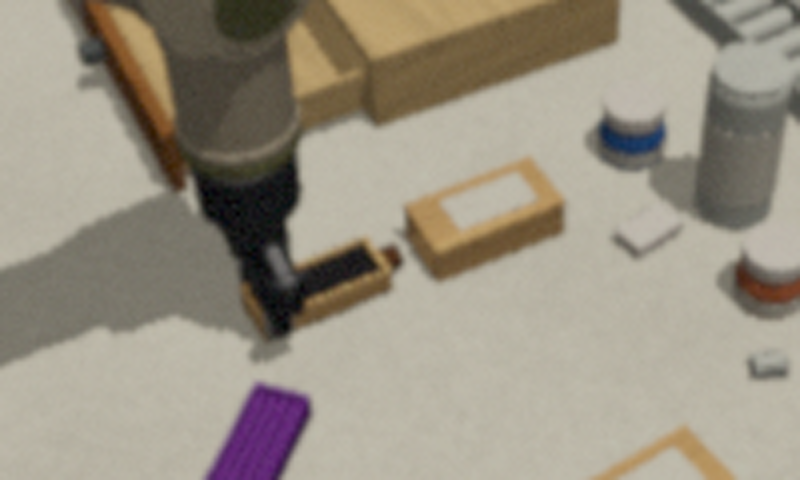

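The tray is fully out and level, and the sleeve stayed put. I'll set the tray down and regrip it near the pull end.

```bash
python3 -m jog '[{"tx":0,"ty":0,"tz":-3,"wx":0,"wy":0,"wz":0},{"tx":0,"ty":0,"tz":-5,"wx":0,"wy":0,"wz":0},{"tx":0,"ty":0,"tz":-5,"wx":0,"wy":0,"wz":0}]'
python3 -m jog '[{"tx":0,"ty":0,"tz":0,"wx":0,"wy":0,"wz":0},{"tx":0,"ty":0,"tz":0,"wx":0,"wy":0,"wz":0},{"tx":0,"ty":0,"tz":1,"wx":0,"wy":0,"wz":0},{"tx":20,"ty":-1.2,"tz":2,"wx":0,"wy":0,"wz":0},{"tx":50,"ty":-3,"tz":2,"wx":0,"wy":0,"wz":0},{"tx":75,"ty":-4.6,"tz":2,"wx":0,"wy":0,"wz":0},{"tx":85,"ty":-5.2,"tz":2,"wx":0,"wy":0,"wz":0},{"tx":85,"ty":-5.2,"tz":2,"wx":0,"wy":0,"wz":0}]' 70
python3 -m jog '[{"tx":0,"ty":0,"tz":0,"wx":0,"wy":0,"wz":0},{"tx":0,"ty":0,"tz":0,"wx":0,"wy":0,"wz":0},{"tx":0,"ty":0,"tz":0,"wx":0,"wy":0,"wz":0},{"tx":0,"ty":0,"tz":0,"wx":0,"wy":0,"wz":0},{"tx":0,"ty":0,"tz":0,"wx":0,"wy":0,"wz":0},{"tx":0,"ty":0,"tz":0,"wx":0,"wy":0,"wz":0}]' 20 60
python3 -m jog '[{"tx":-2,"ty":0,"tz":4,"wx":0,"wy":0,"wz":0},{"tx":-10,"ty":0.6,"tz":8,"wx":0,"wy":0,"wz":0},{"tx":-30,"ty":1.8,"tz":8,"wx":0,"wy":0,"wz":0},{"tx":-50,"ty":3.1,"tz":8,"wx":0,"wy":0,"wz":0},{"tx":-66,"ty":4.1,"tz":8,"wx":0,"wy":0,"wz":0},{"tx":-66,"ty":4.1,"tz":8,"wx":0,"wy":0,"wz":0}]'
python3 chk.py
```

```text
time: 18.5
ee_pos: [0.401, -0.049, 0.0046]
tcp_rot: [0.032, 0.999, -0.0, -0.0]
ft_force: [-5.8, -0.3, 13.3]
gripper_width: 0.503
time: 19.5
ee_pos: [0.4856, -0.0539, 0.0062]
tcp_rot: [0.032, 0.999, 0.0, -0.0]
ft_force: [-0.3, 0.1, -0.2]
gripper_width: 0.818
time: 20.25
ee_pos: [0.4853, -0.0544, 0.0066]
tcp_rot: [0.032, 0.999, -0.0, -0.0]
ft_force: [-2.5, 0.7, 6.7]
gripper_width: 0.502
time: 21.0
ee_pos: [0.4188, -0.0506, 0.0144]
tcp_rot: [0.032, 0.999, -0.001, -0.0]
ft_force: [-0.1, 0.1, -0.9]
gripper_width: 0.501
L score 0.62 shift px 0 -4
R score 1.0 shift px 0 0
M score 0.16 shift px 8 15
[ 0.4198 -0.0506  0.0146] 0.49948514060321086 [-0.4  0.3 -0.8]
```

```bash
python3 -m jog '[{"tx":0,"ty":0,"tz":2,"wx":0,"wy":0,"wz":-10},{"tx":0,"ty":0,"tz":2,"wx":0,"wy":0,"wz":-20},{"tx":0,"ty":0,"tz":2,"wx":0,"wy":0,"wz":-30},{"tx":0,"ty":0,"tz":2,"wx":0,"wy":0,"wz":-40},{"tx":0,"ty":0,"tz":2,"wx":0,"wy":0,"wz":-50},{"tx":0,"ty":0,"tz":2,"wx":0,"wy":0,"wz":-60},{"tx":0,"ty":0,"tz":2,"wx":0,"wy":0,"wz":-70},{"tx":0,"ty":0,"tz":2,"wx":0,"wy":0,"wz":-80}]'
python3 -m jog '[{"tx":0,"ty":0,"tz":0,"wx":0,"wy":0,"wz":-10},{"tx":0,"ty":0,"tz":0,"wx":0,"wy":0,"wz":-20},{"tx":0,"ty":0,"tz":0,"wx":0,"wy":0,"wz":-30},{"tx":0,"ty":0,"tz":0,"wx":0,"wy":0,"wz":-40},{"tx":0,"ty":0,"tz":0,"wx":0,"wy":0,"wz":-50},{"tx":0,"ty":0,"tz":0,"wx":0,"wy":0,"wz":-60},{"tx":0,"ty":0,"tz":0,"wx":0,"wy":0,"wz":-70},{"tx":0,"ty":0,"tz":0,"wx":0,"wy":0,"wz":-80}]'
python3 -m jog '[{"tx":0,"ty":0,"tz":0,"wx":0,"wy":0,"wz":-10},{"tx":0,"ty":0,"tz":0,"wx":0,"wy":0,"wz":-20},{"tx":0,"ty":0,"tz":0,"wx":0,"wy":0,"wz":-20},{"tx":0,"ty":0,"tz":0,"wx":0,"wy":0,"wz":-20}]'
python3 - <<'E'
from h import *
import pickle; pickle.dump(camera_model("wrist"),open("w5.pkl","wb"))
cv2.imwrite("pics/w5.png",get_image("wrist")[:,:,::-1])
s=get_state();print(s["ee_pos"].round(4),Ro.from_quat(s["tcp_rot"]).as_euler("ZYX",degrees=True).round(1),s["joints"].round(2))
E
```

```text
time: 22.05
ee_pos: [0.4207, -0.05, 0.0165]
tcp_rot: [0.669, 0.743, 0.0, 0.0]
ft_force: [0.2, -1.7, -0.9]
gripper_width: 0.497
time: 23.05
ee_pos: [0.4206, -0.05, 0.0164]
tcp_rot: [0.99, 0.14, 0.0, -0.0]
ft_force: [0.5, 0.6, -2.1]
gripper_width: 0.498
time: 23.55
ee_pos: [0.4202, -0.05, 0.0164]
tcp_rot: [1.0, -0.03, 0.0, -0.0]
ft_force: [-0.7, -0.2, -2.0]
gripper_width: 0.495
[ 0.42   -0.0501  0.0163] [  -3.5   -0.  -180. ] [ 0.51  0.2  -0.52  2.16  0.13  0.81 -1.73]
```

View pics/w5.png

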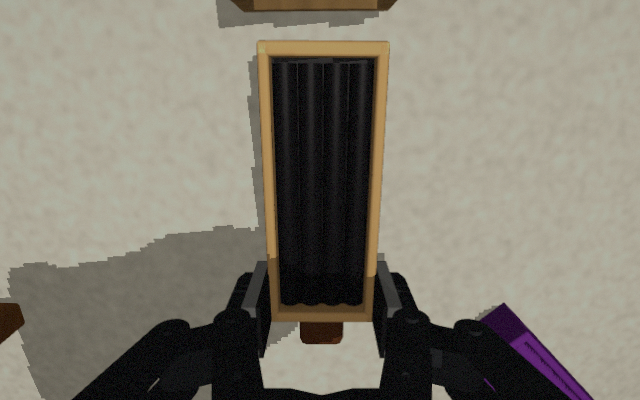

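The tray is turned and held level, with its plain end at (258–389, 42). The sleeve mouth's bottom corners are at about (246,12) and (384,10).

```bash
python3 - <<'E'
from h import *
import pickle; m=pickle.load(open("w5.pkl","rb"))
f=lambda u,v,z:w("wrist",u,v,z,m)
c=(f(246,12,0)+f(384,10,0))/2; print("mouth",f(246,12,0).round(4),f(384,10,0).round(4),c.round(4))
for z in(.030,.034): print("tray",z,f(258,42,z).round(4),f(389,42,z).round(4),((f(258,42,z)+f(389,42,z))/2).round(4))
print("pull end",((f(271,320,.034)+f(373,320,.034))/2).round(4))
im=get_image("wrist"); print(im[2:14:3,225:260:3].sum(2)//3); print(im[2:14:3,375:405:3].sum(2)//3)
E
```

```text
mouth [ 0.5327 -0.0263  0.    ] [ 0.5301 -0.082   0.    ] [ 0.5314 -0.0541  0.    ]
tray 0.03 [ 0.5179 -0.0347  0.03  ] [ 0.5153 -0.0785  0.03  ] [ 0.5166 -0.0566  0.03  ]
tray 0.034 [ 0.5175 -0.0353  0.034 ] [ 0.515  -0.0777  0.034 ] [ 0.5162 -0.0565  0.034 ]
pull end [ 0.4089 -0.0497  0.034 ]
[[108 108 103  46  45  49  49  46  46  49  81  78]
 [104 106 109 104  42  48  44  43  44  48  81  79]
 [105 107 108 106 102  44  50  50  48  44  78  79]
 [105 109 107 106 104 105  59  62  60  60  66  69]]
[[ 91  50  46  48  43  44  52 161 162 161]
 [ 91  48  49  45  47  44 163 163 163 162]
 [ 69  50  54  55  55 162 167 167 165 165]
 [105 108 134 160 157 161 167 167 168 165]]
```

```bash
python3 -m jog '[{"tx":0,"ty":2.5,"tz":-2.7,"wx":0,"wy":0,"wz":0},{"tx":8,"ty":2,"tz":-2.7,"wx":0,"wy":0,"wz":0},{"tx":14,"ty":1.6,"tz":-2.7,"wx":0,"wy":0,"wz":0},{"tx":20,"ty":1.3,"tz":-2.7,"wx":0,"wy":0,"wz":0},{"tx":26,"ty":0.9,"tz":-2.7,"wx":0,"wy":0,"wz":0},{"tx":32,"ty":0.5,"tz":-2.7,"wx":0,"wy":0,"wz":0},{"tx":38,"ty":0.2,"tz":-2.7,"wx":0,"wy":0,"wz":0}]'
python3 - <<'E'
from h import *
import pickle; pickle.dump(camera_model("wrist"),open("w6.pkl","wb"))
cv2.imwrite("pics/w6.png",get_image("wrist")[:,:,::-1])
s=get_state();print(s["ee_pos"].round(4),s["ft_force"])
E
```

```text
time: 24.52
ee_pos: [0.4582, -0.05, 0.0136]
tcp_rot: [0.999, -0.032, -0.0, 0.0]
ft_force: [0.2, -0.1, -1.2]
gripper_width: 0.499
[ 0.459  -0.05    0.0138] [ 0.44739647 -0.03510501 -0.8411928 ]
```

View pics/w6.png

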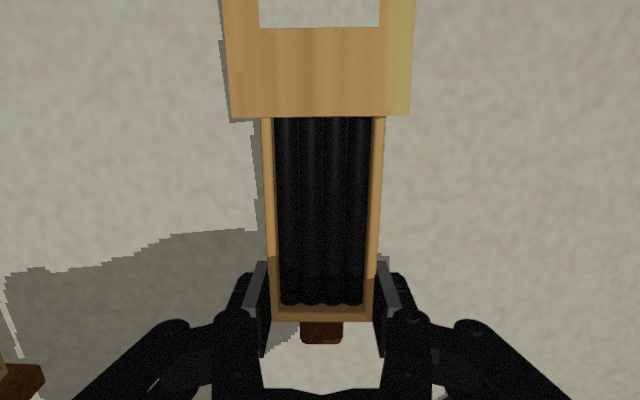

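The tray has entered the sleeve centrally with no contact force. I'll carry on in.

```bash
python3 - <<'E'
from h import *
import pickle; m=pickle.load(open("w6.pkl","rb"))
a,b=w("wrist",231,117,.038,m),w("wrist",411,115,.038,m); print(a.round(4),b.round(4),((a+b)/2).round(4))
E
python3 -m jog '[{"tx":8,"ty":-0.5,"tz":0,"wx":0,"wy":0,"wz":0},{"tx":16,"ty":-1,"tz":0,"wx":0,"wy":0,"wz":0},{"tx":24,"ty":-1.5,"tz":0,"wx":0,"wy":0,"wz":0},{"tx":32,"ty":-2,"tz":0,"wx":0,"wy":0,"wz":0},{"tx":40,"ty":-2.5,"tz":0,"wx":0,"wy":0,"wz":0},{"tx":46,"ty":-2.8,"tz":0,"wx":0,"wy":0,"wz":0},{"tx":51,"ty":-3.1,"tz":0,"wx":0,"wy":0,"wz":0},{"tx":51,"ty":-3.1,"tz":-1.5,"wx":0,"wy":0,"wz":0}]'
python3 -m jog '[{"tx":0,"ty":0,"tz":0,"wx":0,"wy":0,"wz":0},{"tx":0,"ty":0,"tz":0,"wx":0,"wy":0,"wz":0},{"tx":0,"ty":0,"tz":0,"wx":0,"wy":0,"wz":0},{"tx":0,"ty":0,"tz":30,"wx":0,"wy":0,"wz":0},{"tx":-20,"ty":1.2,"tz":50,"wx":0,"wy":0,"wz":0},{"tx":-60,"ty":3.7,"tz":50,"wx":0,"wy":0,"wz":0},{"tx":-75,"ty":4.6,"tz":50,"wx":0,"wy":0,"wz":0}]' 70
python3 -m jog '[{"tx":0,"ty":0,"tz":0,"wx":0,"wy":0,"wz":0},{"tx":0,"ty":0,"tz":0,"wx":0,"wy":0,"wz":0},{"tx":0,"ty":0,"tz":0,"wx":0,"wy":0,"wz":0},{"tx":0,"ty":0,"tz":-30,"wx":0,"wy":0,"wz":0},{"tx":0,"ty":0,"tz":-49,"wx":0,"wy":0,"wz":0},{"tx":0,"ty":0,"tz":-49,"wx":0,"wy":0,"wz":0}]' 0
python3 chk.py
```

```text
[ 0.533  -0.0253  0.038 ] [ 0.5299 -0.0839  0.038 ] [ 0.5315 -0.0546  0.038 ]
time: 25.58
ee_pos: [0.5091, -0.053, 0.0121]
tcp_rot: [0.999, -0.032, 0.0, 0.0]
ft_force: [0.5, -0.5, -1.1]
gripper_width: 0.5
time: 26.45
ee_pos: [0.4322, -0.0486, 0.0622]
tcp_rot: [0.999, -0.032, -0.0, 0.0]
ft_force: [0.2, -0.7, 1.2]
gripper_width: 0.818
time: 27.2
ee_pos: [0.4331, -0.0481, 0.012]
tcp_rot: [0.999, -0.032, -0.001, -0.001]
ft_force: [0.1, 0.5, -0.3]
gripper_width: 0.0
L score 0.84 shift px 0 0
R score 1.0 shift px 0 0
M score 0.15 shift px 8 14
[ 0.4339 -0.0482  0.013 ] 0.0009598516389198987 [0.2 0.4 0.2]
```

```bash
python3 -m jog '[{"tx":15,"ty":-1.5,"tz":0,"wx":0,"wy":0,"wz":0},{"tx":30,"ty":-2.4,"tz":0,"wx":0,"wy":0,"wz":0},{"tx":40,"ty":-3,"tz":0,"wx":0,"wy":0,"wz":0},{"tx":48,"ty":-3.5,"tz":0,"wx":0,"wy":0,"wz":0},{"tx":55,"ty":-3.9,"tz":0,"wx":0,"wy":0,"wz":0},{"tx":60,"ty":-4.2,"tz":0,"wx":0,"wy":0,"wz":0}]'
python3 -m jog '[{"tx":5,"ty":-0.3,"tz":0,"wx":0,"wy":0,"wz":0},{"tx":9,"ty":-0.6,"tz":0,"wx":0,"wy":0,"wz":0},{"tx":13,"ty":-0.8,"tz":0,"wx":0,"wy":0,"wz":0},{"tx":16,"ty":-1,"tz":0,"wx":0,"wy":0,"wz":0}]'
python3 -m jog '[{"tx":0,"ty":0,"tz":0,"wx":0,"wy":0,"wz":0},{"tx":-20,"ty":1.2,"tz":5,"wx":0,"wy":0,"wz":0},{"tx":-50,"ty":3,"tz":60,"wx":0,"wy":0,"wz":0},{"tx":-70,"ty":4,"tz":110,"wx":0,"wy":0,"wz":0},{"tx":-70,"ty":4,"tz":120,"wx":0,"wy":0,"wz":0},{"tx":-70,"ty":4,"tz":120,"wx":0,"wy":0,"wz":0}]'
python3 - <<'E'
from h import *
import pickle; m=camera_model("wrist"); pickle.dump(m,open("w7.pkl","wb"))
im=get_image("wrist")[:,:,::-1]; cv2.imwrite("pics/w7.png",im)
s=get_state();print(s["ee_pos"].round(4))
for n,X in dict(mouth=(.5345,-.0548,.038),L=(.5345,-.026,.038),R=(.531,-.0838,.038),tip=(.516,-.0538,.017)).items(): print(n,px("wrist",X,m).round(0))
E
```

```text
time: 28.0
ee_pos: [0.4941, -0.0526, 0.0131]
tcp_rot: [0.999, -0.032, -0.0, 0.0]
ft_force: [-1.2, 1.0, 1.0]
gripper_width: 0.002
time: 28.5
ee_pos: [0.5099, -0.0537, 0.0131]
tcp_rot: [0.999, -0.032, -0.0, 0.0]
ft_force: [-3.0, 0.2, 1.3]
gripper_width: 0.003
time: 29.25
ee_pos: [0.4405, -0.05, 0.1336]
tcp_rot: [0.999, -0.032, 0.001, 0.0]
ft_force: [0.3, 0.1, -0.5]
gripper_width: -0.001
[ 0.4399 -0.0498  0.1326]
mouth [319.  65.]
L [274.  68.]
R [365.  67.]
tip [320.  94.]
```

View pics/w7.png

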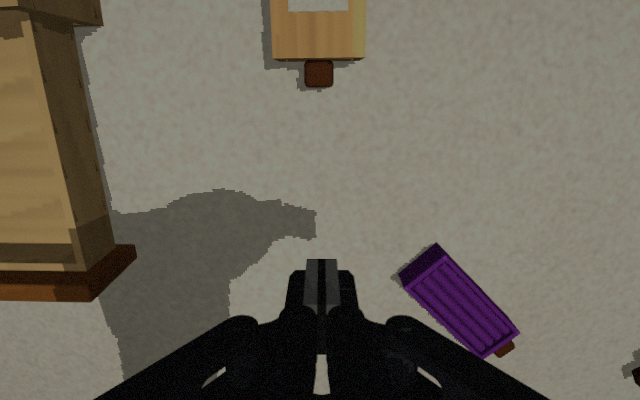

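The left box is home, with only the pull showing at (319,74) and the mouth edge at y≈58. I'll take it to the drawer's right slot.

```bash
python3 - <<'E'
from h import *
import pickle; m=pickle.load(open("w7.pkl","rb"))
a,b=w("wrist",272,58,.038,m),w("wrist",365,58,.038,m);print(a.round(4),b.round(4),((a+b)/2).round(4), w("wrist",319,87,.013,m).round(4))
E
python3 -m jog '[{"tx":50,"ty":-2.5,"tz":0,"wx":0,"wy":0,"wz":0},{"tx":105,"ty":-5,"tz":0,"wx":0,"wy":0,"wz":0},{"tx":145,"ty":-7.5,"tz":0,"wx":0,"wy":0,"wz":0},{"tx":157,"ty":-8,"tz":0,"wx":0,"wy":0,"wz":0},{"tx":157,"ty":-8,"tz":-50,"wx":0,"wy":0,"wz":0},{"tx":157,"ty":-8,"tz":-100,"wx":0,"wy":0,"wz":0},{"tx":157,"ty":-8,"tz":-119,"wx":0,"wy":0,"wz":0},{"tx":157,"ty":-8,"tz":-119,"wx":0,"wy":0,"wz":0}]' 85
python3 -m jog '[{"tx":0,"ty":0,"tz":0,"wx":0,"wy":0,"wz":0},{"tx":0,"ty":0,"tz":0,"wx":0,"wy":0,"wz":0},{"tx":0,"ty":0,"tz":0,"wx":0,"wy":0,"wz":0},{"tx":0,"ty":0,"tz":0,"wx":0,"wy":0,"wz":0},{"tx":0,"ty":0,"tz":0,"wx":0,"wy":0,"wz":0},{"tx":0,"ty":0,"tz":0,"wx":0,"wy":0,"wz":0}]' 40 70
python3 -m jog '[{"tx":0,"ty":0,"tz":15,"wx":0,"wy":0,"wz":0},{"tx":0,"ty":0,"tz":50,"wx":0,"wy":0,"wz":0},{"tx":0,"ty":0,"tz":90,"wx":0,"wy":0,"wz":0},{"tx":0,"ty":0,"tz":125,"wx":0,"wy":0,"wz":0},{"tx":0,"ty":0,"tz":125,"wx":0,"wy":0,"wz":0}]'
python3 - <<'E'
from h import *
s=get_state();print(s["ee_pos"].round(4),Ro.from_quat(s["tcp_rot"]).as_euler("ZYX",degrees=True).round(1),s["gripper_width"],s["ft_force"].round(1))
E
```

```text
[ 0.5404 -0.0256  0.038 ] [ 0.5366 -0.0837  0.038 ] [ 0.5385 -0.0547  0.038 ] [ 0.5207 -0.0537  0.013 ]
time: 30.3
ee_pos: [0.5959, -0.0573, 0.0131]
tcp_rot: [0.999, -0.032, -0.001, -0.0]
ft_force: [1.0, -0.3, 1.0]
gripper_width: 0.994
time: 31.05
ee_pos: [0.5983, -0.0577, 0.0165]
tcp_rot: [0.999, -0.032, 0.002, 0.0]
ft_force: [-1.2, 1.1, 6.2]
gripper_width: 0.666
time: 31.68
ee_pos: [0.5986, -0.0576, 0.1432]
tcp_rot: [0.999, -0.032, 0.003, 0.0]
ft_force: [0.8, -1.1, -3.5]
gripper_width: 0.661
[ 0.5986 -0.0576  0.1432] [ -3.7  -0.3 180. ] 0.6612242425969063 [ 0.8 -1.1 -3.5]
```

```bash
python3 -m jog '[{"tx":-15,"ty":35,"tz":0,"wx":0,"wy":0,"wz":0},{"tx":-35,"ty":85,"tz":0,"wx":0,"wy":0,"wz":0},{"tx":-55,"ty":135,"tz":0,"wx":0,"wy":0,"wz":0},{"tx":-75,"ty":185,"tz":0,"wx":0,"wy":0,"wz":0},{"tx":-92,"ty":225,"tz":0,"wx":0,"wy":0,"wz":0},{"tx":-97,"ty":240,"tz":0,"wx":0,"wy":0,"wz":0},{"tx":-97,"ty":240,"tz":0,"wx":0,"wy":0,"wz":0},{"tx":-97,"ty":240,"tz":0,"wx":0,"wy":0,"wz":0}]'
python3 -m jog '[{"tx":0,"ty":0,"tz":-30,"wx":0,"wy":0,"wz":0},{"tx":0,"ty":0,"tz":-60,"wx":0,"wy":0,"wz":0},{"tx":0,"ty":0,"tz":-82,"wx":0,"wy":0,"wz":0},{"tx":0,"ty":0,"tz":-95,"wx":0,"wy":0,"wz":0},{"tx":0,"ty":0,"tz":-102,"wx":0,"wy":0,"wz":0},{"tx":0,"ty":0,"tz":-105,"wx":0,"wy":0,"wz":0},{"tx":0,"ty":0,"tz":-107,"wx":0,"wy":0,"wz":0},{"tx":0,"ty":0,"tz":-107,"wx":0,"wy":0,"wz":0}]'
python3 - <<'E'
from h import *
s=get_state();print(s["ee_pos"].round(4),Ro.from_quat(s["tcp_rot"]).as_euler("ZYX",degrees=True).round(1),s["gripper_width"],s["ft_force"].round(1),s["joints"].round(2))
E
```

```text
time: 32.67
ee_pos: [0.5004, 0.1805, 0.1387]
tcp_rot: [0.999, -0.033, -0.0, 0.0]
ft_force: [0.1, 0.4, -2.6]
gripper_width: 0.662
time: 33.67
ee_pos: [0.5023, 0.1819, 0.0344]
tcp_rot: [0.999, -0.032, 0.002, 0.0]
ft_force: [0.4, -3.7, 9.4]
gripper_width: 0.661
[0.5023 0.1819 0.0344] [ -3.7  -0.3 180. ] 0.6610077087141667 [ 0.4 -3.7  9.4] [ 0.11  0.41 -0.64  1.88  0.3   0.94 -2.3 ]
```

```bash
python3 -m jog '[{"tx":0,"ty":0,"tz":0,"wx":0,"wy":0,"wz":0},{"tx":0,"ty":0,"tz":0,"wx":0,"wy":0,"wz":0},{"tx":0,"ty":0,"tz":0,"wx":0,"wy":0,"wz":0},{"tx":0,"ty":0,"tz":20,"wx":0,"wy":0,"wz":0},{"tx":0,"ty":0,"tz":65,"wx":0,"wy":0,"wz":0},{"tx":0,"ty":0,"tz":110,"wx":0,"wy":0,"wz":0},{"tx":0,"ty":-30,"tz":135,"wx":0,"wy":0,"wz":10},{"tx":0,"ty":-60,"tz":135,"wx":0,"wy":0,"wz":20}]' 71
python3 -m jog '[{"tx":0,"ty":-35,"tz":0,"wx":0,"wy":0,"wz":10},{"tx":0,"ty":-70,"tz":0,"wx":0,"wy":0,"wz":20},{"tx":0,"ty":-105,"tz":0,"wx":0,"wy":0,"wz":30},{"tx":-5,"ty":-140,"tz":0,"wx":0,"wy":0,"wz":40},{"tx":-10,"ty":-175,"tz":0,"wx":0,"wy":0,"wz":50},{"tx":-15,"ty":-210,"tz":0,"wx":0,"wy":0,"wz":60},{"tx":-20,"ty":-245,"tz":0,"wx":0,"wy":0,"wz":70},{"tx":-25,"ty":-280,"tz":0,"wx":0,"wy":0,"wz":80}]' 80
python3 -m jog '[{"tx":0,"ty":-30,"tz":0,"wx":0,"wy":0,"wz":10},{"tx":0,"ty":-60,"tz":0,"wx":0,"wy":0,"wz":20},{"tx":0,"ty":-90,"tz":0,"wx":0,"wy":0,"wz":30},{"tx":-5,"ty":-120,"tz":0,"wx":0,"wy":0,"wz":40},{"tx":-10,"ty":-150,"tz":0,"wx":0,"wy":0,"wz":50},{"tx":-13,"ty":-180,"tz":0,"wx":0,"wy":0,"wz":60},{"tx":-13,"ty":-194,"tz":0,"wx":0,"wy":0,"wz":70},{"tx":-13,"ty":-194,"tz":0,"wx":0,"wy":0,"wz":80}]'
python3 chk.py
python3 -m jog '[{"tx":0,"ty":0,"tz":0,"wx":0,"wy":0,"wz":5.5},{"tx":0,"ty":0,"tz":-30,"wx":0,"wy":0,"wz":5.5},{"tx":0,"ty":0,"tz":-70,"wx":0,"wy":0,"wz":5.5},{"tx":0,"ty":0,"tz":-90,"wx":0,"wy":0,"wz":5.5},{"tx":0,"ty":0,"tz":-90,"wx":0,"wy":0,"wz":5.5},{"tx":0,"ty":0,"tz":-90,"wx":0,"wy":0,"wz":5.5}]'
python3 - <<'E'
from h import *
s=get_state();print(s["ee_pos"].round(4),Ro.from_quat(s["tcp_rot"]).as_euler("ZYX",degrees=True).round(1),s["joints"].round(2))
E
```

```text
time: 34.67
ee_pos: [0.501, 0.1226, 0.1708]
tcp_rot: [0.989, 0.146, 0.003, 0.0]
ft_force: [0.2, -0.5, -0.6]
gripper_width: 0.83
time: 35.67
ee_pos: [0.4748, -0.1585, 0.1686]
tcp_rot: [0.665, 0.747, 0.0, 0.001]
ft_force: [0.2, -0.6, 0.0]
gripper_width: 0.934
time: 36.67
ee_pos: [0.4616, -0.353, 0.1684]
tcp_rot: [0.03, 1.0, -0.0, 0.0]
ft_force: [-0.2, 1.0, -0.4]
gripper_width: 0.934
L score 0.04 shift px 14 -8
R score 0.56 shift px -1 -2
M score 0.34 shift px -11 12
[ 0.4618 -0.3522  0.1684] 0.936348011581801 [0.2 0.1 0. ]
time: 37.48
ee_pos: [0.4627, -0.352, 0.0788]
tcp_rot: [-0.016, 1.0, -0.001, 0.001]
ft_force: [0.3, 0.8, 0.5]
gripper_width: 0.941
[ 0.4627 -0.352   0.0788] [-1.782e+02  1.000e-01 -1.799e+02] [ 1.1   0.45 -0.66  1.72  0.31  1.07  1.95]
```

```bash
python3 - <<'E'
from h import *
a=cv2.imread("pics/side0.png"); b=get_image("side")[:,:,::-1]
t=a[236:280,342:388]; s=b[216:300,322:408].copy(); r=cv2.matchTemplate(s,t,cv2.TM_CCOEFF_NORMED); _,mx,_,p=cv2.minMaxLoc(r); print(mx,p[0]-20,p[1]-20)
E
python3 -m jog '[{"tx":1,"ty":-0.5,"tz":-30,"wx":0,"wy":0,"wz":0},{"tx":1,"ty":-0.5,"tz":-60,"wx":0,"wy":0,"wz":0},{"tx":1,"ty":-0.5,"tz":-70,"wx":0,"wy":0,"wz":0},{"tx":1,"ty":-0.5,"tz":-70,"wx":0,"wy":0,"wz":0}]' 80
```

```text
0.6607404351234436 11 -7
time: 38.02
ee_pos: [0.4631, -0.3523, 0.0077]
tcp_rot: [-0.016, 1.0, -0.0, 0.0]
ft_force: [-0.2, -0.5, -0.4]
gripper_width: 0.937
```

```bash
python3 - <<'E'
from h import *
m=camera_model("side")
a=cv2.imread("pics/side0.png")[200:300,290:410]; b=get_image("side")[200:300,290:410,::-1]
cv2.imwrite("pics/s4.png",cv2.resize(np.hstack([a,b]),None,fx=3.3,fy=3.3,interpolation=cv2.INTER_CUBIC))
E
```

```text
(no output)
```

View pics/s4.png

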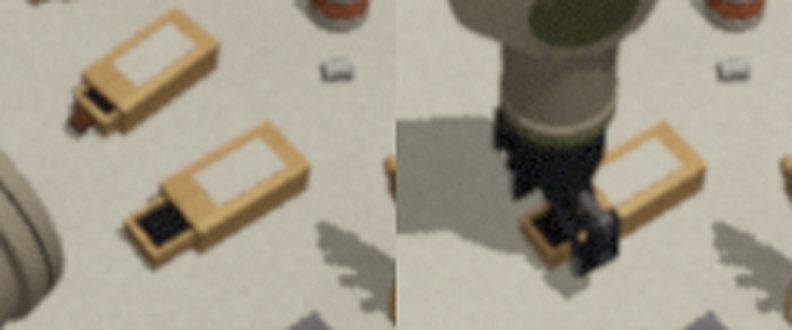

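The right box hasn't moved, and the fingers straddle its tray. I'll grip it and pull it out.

```bash
python3 -m jog '[{"tx":0,"ty":0,"tz":0,"wx":0,"wy":0,"wz":0},{"tx":0,"ty":0,"tz":0,"wx":0,"wy":0,"wz":0},{"tx":0,"ty":0,"tz":0,"wx":0,"wy":0,"wz":0},{"tx":0,"ty":0,"tz":0,"wx":0,"wy":0,"wz":0},{"tx":0,"ty":0,"tz":0,"wx":0,"wy":0,"wz":0},{"tx":0,"ty":0,"tz":0,"wx":0,"wy":0,"wz":0}]' 20 50
python3 -m jog '[{"tx":-5,"ty":-0.2,"tz":1,"wx":0,"wy":0,"wz":0},{"tx":-18,"ty":-0.6,"tz":1,"wx":0,"wy":0,"wz":0},{"tx":-33,"ty":-1.1,"tz":1,"wx":0,"wy":0,"wz":0},{"tx":-48,"ty":-1.6,"tz":1,"wx":0,"wy":0,"wz":0},{"tx":-63,"ty":-2.1,"tz":1,"wx":0,"wy":0,"wz":0},{"tx":-78,"ty":-2.6,"tz":1,"wx":0,"wy":0,"wz":0},{"tx":-93,"ty":-3.1,"tz":1,"wx":0,"wy":0,"wz":0},{"tx":-106,"ty":-3.5,"tz":1,"wx":0,"wy":0,"wz":0}]'
python3 -m jog '[{"tx":0,"ty":0,"tz":0,"wx":0,"wy":0,"wz":0},{"tx":0,"ty":0,"tz":-3,"wx":0,"wy":0,"wz":0},{"tx":0,"ty":0,"tz":-5,"wx":0,"wy":0,"wz":0},{"tx":0,"ty":0,"tz":-5,"wx":0,"wy":0,"wz":0}]'
python3 chk.py
```

```text
time: 38.83
ee_pos: [0.4632, -0.3525, 0.0082]
tcp_rot: [-0.016, 1.0, -0.0, 0.0]
ft_force: [-1.5, 1.1, 6.4]
gripper_width: 0.506
time: 39.83
ee_pos: [0.3556, -0.3557, 0.008]
tcp_rot: [-0.016, 1.0, 0.0, -0.0]
ft_force: [-0.4, -0.4, -1.4]
gripper_width: 0.506
time: 40.33
ee_pos: [0.3574, -0.3555, 0.0033]
tcp_rot: [-0.016, 1.0, 0.0, 0.0]
ft_force: [-0.1, 1.1, 5.3]
gripper_width: 0.507
L score 0.05 shift px 13 -9
R score 0.65 shift px 0 12
M score 0.18 shift px 8 15
[ 0.3574 -0.3555  0.0033] 0.5007880881388759 [-1.8  1.6  5. ]
```

```bash
cat > chkR.py <<'E'
from h import *
a=cv2.imread("pics/top0.png"); b=get_image("top")[:,:,::-1]
t=a[172:206,367:391]; s=b[152:246,337:421].copy(); r=cv2.matchTemplate(s,t,cv2.TM_CCOEFF_NORMED); _,mx,_,p=cv2.minMaxLoc(r); print("R sleeve",mx,p[0]-30,p[1]-20, "at0",r[20,30])
E
python3 chkR.py
```

```text
R sleeve 0.993374228477478 0 0 at0 0.9933742
```

```bash
python3 -m jog '[{"tx":0,"ty":0,"tz":0,"wx":0,"wy":0,"wz":0},{"tx":0,"ty":0,"tz":0,"wx":0,"wy":0,"wz":0},{"tx":0,"ty":0,"tz":1,"wx":0,"wy":0,"wz":0},{"tx":20,"ty":0.7,"tz":3,"wx":0,"wy":0,"wz":0},{"tx":50,"ty":1.7,"tz":3,"wx":0,"wy":0,"wz":0},{"tx":75,"ty":2.5,"tz":3,"wx":0,"wy":0,"wz":0},{"tx":82,"ty":2.7,"tz":3,"wx":0,"wy":0,"wz":0},{"tx":82,"ty":2.7,"tz":3,"wx":0,"wy":0,"wz":0}]' 70
python3 -m jog '[{"tx":0,"ty":0,"tz":0,"wx":0,"wy":0,"wz":0},{"tx":0,"ty":0,"tz":0,"wx":0,"wy":0,"wz":0},{"tx":0,"ty":0,"tz":0,"wx":0,"wy":0,"wz":0},{"tx":0,"ty":0,"tz":0,"wx":0,"wy":0,"wz":0},{"tx":0,"ty":0,"tz":0,"wx":0,"wy":0,"wz":0},{"tx":0,"ty":0,"tz":0,"wx":0,"wy":0,"wz":0}]' 20 60
python3 -m jog '[{"tx":-2,"ty":0,"tz":4,"wx":0,"wy":0,"wz":0},{"tx":-10,"ty":-0.3,"tz":9,"wx":0,"wy":0,"wz":0},{"tx":-30,"ty":-1,"tz":9,"wx":0,"wy":0,"wz":0},{"tx":-50,"ty":-1.7,"tz":9,"wx":0,"wy":0,"wz":0},{"tx":-58,"ty":-1.9,"tz":9,"wx":0,"wy":0,"wz":0},{"tx":-58,"ty":-1.9,"tz":9,"wx":0,"wy":0,"wz":0}]'
python3 chkR.py; python3 chk.py | tail -1
```

```text
time: 41.42
ee_pos: [0.4392, -0.3526, 0.006]
tcp_rot: [-0.017, 1.0, 0.0, -0.0]
ft_force: [-0.5, -0.2, 1.1]
gripper_width: 0.826
time: 42.18
ee_pos: [0.4383, -0.3534, 0.0064]
tcp_rot: [-0.016, 1.0, -0.0, -0.0]
ft_force: [-3.3, -0.8, 5.4]
gripper_width: 0.497
time: 42.92
ee_pos: [0.3803, -0.3552, 0.0153]
tcp_rot: [-0.016, 1.0, -0.0, -0.0]
ft_force: [0.4, 0.2, -1.3]
gripper_width: 0.499
R sleeve 0.9931612014770508 0 0 at0 0.9931612
[ 0.3814 -0.3549  0.0154] 0.4970114998046086 [ 0.7  0.1 -1.5]
```

```bash
python3 -m jog '[{"tx":0,"ty":0,"tz":1,"wx":0,"wy":0,"wz":-10},{"tx":0,"ty":0,"tz":1,"wx":0,"wy":0,"wz":-20},{"tx":0,"ty":0,"tz":1,"wx":0,"wy":0,"wz":-30},{"tx":0,"ty":0,"tz":1,"wx":0,"wy":0,"wz":-40},{"tx":0,"ty":0,"tz":1,"wx":0,"wy":0,"wz":-50},{"tx":0,"ty":0,"tz":1,"wx":0,"wy":0,"wz":-60},{"tx":0,"ty":0,"tz":1,"wx":0,"wy":0,"wz":-70},{"tx":0,"ty":0,"tz":1,"wx":0,"wy":0,"wz":-80}]'
python3 -m jog '[{"tx":0,"ty":0,"tz":0,"wx":0,"wy":0,"wz":-10},{"tx":0,"ty":0,"tz":0,"wx":0,"wy":0,"wz":-20},{"tx":0,"ty":0,"tz":0,"wx":0,"wy":0,"wz":-30},{"tx":0,"ty":0,"tz":0,"wx":0,"wy":0,"wz":-40},{"tx":0,"ty":0,"tz":0,"wx":0,"wy":0,"wz":-50},{"tx":0,"ty":0,"tz":0,"wx":0,"wy":0,"wz":-60},{"tx":0,"ty":0,"tz":0,"wx":0,"wy":0,"wz":-70},{"tx":0,"ty":0,"tz":0,"wx":0,"wy":0,"wz":-80}]'
python3 -m jog '[{"tx":0,"ty":0,"tz":0,"wx":0,"wy":0,"wz":-10},{"tx":0,"ty":0,"tz":0,"wx":0,"wy":0,"wz":-20},{"tx":0,"ty":0,"tz":0,"wx":0,"wy":0,"wz":-20},{"tx":0,"ty":0,"tz":0,"wx":0,"wy":0,"wz":-20}]'
python3 chkR.py
python3 - <<'E'
from h import *
import pickle; pickle.dump(camera_model("wrist"),open("w8.pkl","wb"))
im=get_image("wrist"); cv2.imwrite("pics/w8.png",im[:,:,::-1])
s=get_state();print(s["ee_pos"].round(4),Ro.from_quat(s["tcp_rot"]).as_euler("ZYX",degrees=True).round(1),s["gripper_width"],s["ft_force"].round(1))
ref=cv2.imread("pics/w5.png")[20:350,200:440]; c=im[:,:,::-1][20:350,200:440]
print("diff to w5 tray view",np.abs(ref.astype(int)-c).mean())
g=im.sum(2)//3
for v in(3,6,9,12,15): print(v,"L",g[v,225:262:3],"R",g[v,372:408:3])
E
```

```text
time: 44.02
ee_pos: [0.3817, -0.3545, 0.0161]
tcp_rot: [0.632, 0.775, 0.0, 0.0]
ft_force: [1.8, -0.4, -1.5]
gripper_width: 0.498
time: 45.02
ee_pos: [0.3817, -0.3544, 0.0161]
tcp_rot: [0.982, 0.187, 0.0, -0.0]
ft_force: [0.2, -0.1, -0.2]
gripper_width: 0.495
time: 45.52
ee_pos: [0.3812, -0.3546, 0.0161]
tcp_rot: [1.0, 0.018, -0.0, -0.0]
ft_force: [-0.3, -1.2, -0.3]
gripper_width: 0.501
R sleeve 0.9938504695892334 0 0 at0 0.99385047
[ 0.381  -0.3547  0.0161] [   2.    0. -180.] 0.4978660489210266 [-0.1  0.4 -1.4]
diff to w5 tray view 9.497100168350169
3 L [105 104 132 131 127 125 126 128 128 130 130 129 132] R [133 130 132 134 136 135 137 140 141 142 144 146]
6 L [109 104 131 131 129 125 126 127 128 129 130 130 130] R [133 132 133 134 135 135 136 136 140 140 144 143]
9 L [102 103 133 131 129 126 127 129 129 129 129 132 132] R [132 134 132 134 133 136 135 135 137 142 142 144]
12 L [103 101 132 133 130 128 126 130 125 126 129 132 129] R [132 131 133 135 137 135 133 138 138 141 144 144]
15 L [107 102 132 131 129 125 125 130 130 125 131 128 132] R [133 122 121 125 127 126 121 123 126 130 128 130]
```

View pics/w8.png

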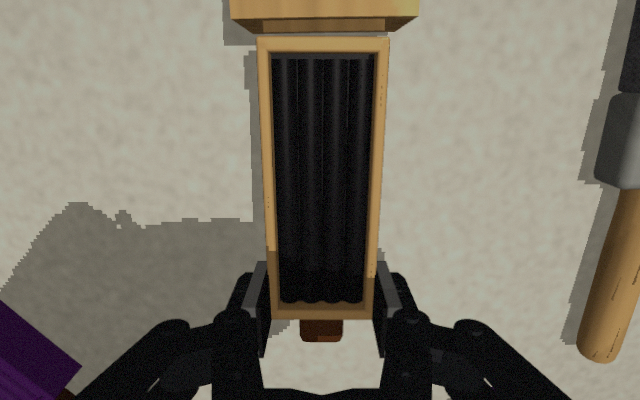

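The sleeve mouth's top edge runs (230,19)–(419,15) and the tray tip (257–389, 38). They're nearly concentric.

```bash
python3 - <<'E'
from h import *
import pickle; m=pickle.load(open("w8.pkl","rb"))
f=lambda u,v,z:w("wrist",u,v,z,m).round(4)
print(f(230,19,.038),f(419,15,.038),f(257,38,.034),f(389,38,.034))
E
```

```text
[ 0.4826 -0.3229  0.038 ] [ 0.4858 -0.381   0.038 ] [ 0.4778 -0.3305  0.034 ] [ 0.4793 -0.373   0.034 ]
```

```bash
python3 -m jog '[{"tx":0,"ty":0,"tz":-2.7,"wx":0,"wy":0,"wz":0},{"tx":5,"ty":0.1,"tz":-2.7,"wx":0,"wy":0,"wz":0},{"tx":11,"ty":0.3,"tz":-2.7,"wx":0,"wy":0,"wz":0},{"tx":17,"ty":0.6,"tz":-2.7,"wx":0,"wy":0,"wz":0},{"tx":23,"ty":0.8,"tz":-2.7,"wx":0,"wy":0,"wz":0},{"tx":30,"ty":1,"tz":-2.7,"wx":0,"wy":0,"wz":0},{"tx":38,"ty":1.3,"tz":-2.7,"wx":0,"wy":0,"wz":0}]'
python3 chkR.py
python3 -m jog '[{"tx":8,"ty":0.3,"tz":0,"wx":0,"wy":0,"wz":0},{"tx":16,"ty":0.6,"tz":0,"wx":0,"wy":0,"wz":0},{"tx":24,"ty":0.9,"tz":0,"wx":0,"wy":0,"wz":0},{"tx":32,"ty":1.2,"tz":0,"wx":0,"wy":0,"wz":0},{"tx":40,"ty":1.5,"tz":0,"wx":0,"wy":0,"wz":0},{"tx":46,"ty":1.7,"tz":0,"wx":0,"wy":0,"wz":0},{"tx":49,"ty":1.8,"tz":0,"wx":0,"wy":0,"wz":0},{"tx":49,"ty":1.8,"tz":-1.5,"wx":0,"wy":0,"wz":0}]'
python3 chkR.py; python3 chk.py|tail -1
```

```text
time: 46.5
ee_pos: [0.4193, -0.3535, 0.0134]
tcp_rot: [1.0, 0.016, 0.0, 0.0]
ft_force: [-0.2, -0.9, 0.0]
gripper_width: 0.498
R sleeve 0.8585965633392334 0 0 at0 0.85859656
time: 47.55
ee_pos: [0.468, -0.3518, 0.0119]
tcp_rot: [1.0, 0.016, 0.0, 0.0]
ft_force: [-0.6, -0.1, -0.8]
gripper_width: 0.499
R sleeve 0.5165948271751404 0 -1 at0 0.51077783
[ 0.4675 -0.3518  0.0117] 0.49946287167620107 [ 0.7 -0.3 -0.3]
```

```bash
python3 -m jog '[{"tx":0,"ty":0,"tz":0,"wx":0,"wy":0,"wz":0},{"tx":0,"ty":0,"tz":0,"wx":0,"wy":0,"wz":0},{"tx":0,"ty":0,"tz":0,"wx":0,"wy":0,"wz":0},{"tx":0,"ty":0,"tz":30,"wx":0,"wy":0,"wz":0},{"tx":-20,"ty":-0.7,"tz":50,"wx":0,"wy":0,"wz":0},{"tx":-60,"ty":-2.1,"tz":50,"wx":0,"wy":0,"wz":0},{"tx":-73,"ty":-2.5,"tz":50,"wx":0,"wy":0,"wz":0}]' 70
python3 -m jog '[{"tx":0,"ty":0,"tz":0,"wx":0,"wy":0,"wz":0},{"tx":0,"ty":0,"tz":0,"wx":0,"wy":0,"wz":0},{"tx":0,"ty":0,"tz":0,"wx":0,"wy":0,"wz":0},{"tx":0,"ty":0,"tz":-30,"wx":0,"wy":0,"wz":0},{"tx":0,"ty":0,"tz":-49,"wx":0,"wy":0,"wz":0},{"tx":0,"ty":0,"tz":-49,"wx":0,"wy":0,"wz":0}]' 0
python3 chkR.py
python3 -m jog '[{"tx":15,"ty":0.5,"tz":0,"wx":0,"wy":0,"wz":0},{"tx":27,"ty":0.9,"tz":0,"wx":0,"wy":0,"wz":0},{"tx":36,"ty":1.2,"tz":0,"wx":0,"wy":0,"wz":0},{"tx":44,"ty":1.5,"tz":0,"wx":0,"wy":0,"wz":0},{"tx":50,"ty":1.8,"tz":0,"wx":0,"wy":0,"wz":0},{"tx":56,"ty":2,"tz":0,"wx":0,"wy":0,"wz":0},{"tx":62,"ty":2.2,"tz":0,"wx":0,"wy":0,"wz":0},{"tx":67,"ty":2.4,"tz":0,"wx":0,"wy":0,"wz":0}]'
python3 -m jog '[{"tx":0,"ty":0,"tz":0,"wx":0,"wy":0,"wz":0},{"tx":-20,"ty":-0.7,"tz":5,"wx":0,"wy":0,"wz":0},{"tx":-50,"ty":-1.5,"tz":60,"wx":0,"wy":0,"wz":0},{"tx":-70,"ty":-2,"tz":110,"wx":0,"wy":0,"wz":0},{"tx":-70,"ty":-2,"tz":120,"wx":0,"wy":0,"wz":0},{"tx":-70,"ty":-2,"tz":120,"wx":0,"wy":0,"wz":0}]'
python3 - <<'E'
from h import *
import pickle; m=camera_model("wrist"); pickle.dump(m,open("w9.pkl","wb"))
im=get_image("wrist"); cv2.imwrite("pics/w9.png",im[:,:,::-1])
print(get_state()["ee_pos"].round(4)); X=px("wrist",(.49,-.3518,.038),m); print("pred mouth",X)
g=im[:,:,::1].astype(int)
u=int(X[0]); print("R,G,B col pull"); print([tuple(g[v,u]) for v in range(20,130,4)]); print("beside"); print([tuple(g[v,u-30]) for v in range(20,130,4)])
# wood mask bounds
hsv=cv2.cvtColor(im,cv2.COLOR_RGB2HSV); k=((hsv[...,0]<30)&(hsv[...,1]>70)&(hsv[...,2]>90)); 
for v in(10,30,50): 
    q=np.where(k[v,220:430])[0]+220; print(v,q.min() if len(q) else None,q.max() if len(q) else None)
E
```

```text
time: 48.52
ee_pos: [0.3927, -0.3549, 0.0621]
tcp_rot: [1.0, 0.015, -0.0, 0.0]
ft_force: [0.0, 0.3, 0.5]
gripper_width: 0.814
time: 49.28
ee_pos: [0.3945, -0.3533, 0.0116]
tcp_rot: [1.0, 0.016, -0.001, -0.001]
ft_force: [0.3, -0.7, 0.1]
gripper_width: -0.001
R sleeve 0.9939676523208618 0 0 at0 0.99396765
time: 50.32
ee_pos: [0.4619, -0.3519, 0.0129]
tcp_rot: [1.0, 0.016, -0.0, 0.0]
ft_force: [-2.7, 0.4, 1.1]
gripper_width: 0.002
time: 51.08
ee_pos: [0.3924, -0.3539, 0.1333]
tcp_rot: [1.0, 0.016, 0.001, 0.0]
ft_force: [-0.3, 0.5, -0.7]
gripper_width: 0.001
[ 0.392  -0.3534  0.1321]
pred mouth [322.73683367  58.57316495]
R,G,B col pull
[(np.int64(142), np.int64(112), np.int64(63)), (np.int64(142), np.int64(113), np.int64(65)), (np.int64(142), np.int64(110), np.int64(67)), (np.int64(142), np.int64(111), np.int64(66)), (np.int64(144), np.int64(111), np.int64(66)), (np.int64(145), np.int64(113), np.int64(71)), (np.int64(144), np.int64(113), np.int64(70)), (np.int64(142), np.int64(109), np.int64(64)), (np.int64(144), np.int64(113), np.int64(67)), (np.int64(125), np.int64(97), np.int64(59))
[... 1465 characters left out ...]
64(127)), (np.int64(141), np.int64(137), np.int64(121)), (np.int64(139), np.int64(135), np.int64(120)), (np.int64(140), np.int64(136), np.int64(122)), (np.int64(142), np.int64(138), np.int64(124)), (np.int64(143), np.int64(140), np.int64(125)), (np.int64(144), np.int64(144), np.int64(130)), (np.int64(139), np.int64(135), np.int64(121)), (np.int64(142), np.int64(136), np.int64(121)), (np.int64(142), np.int64(137), np.int64(122)), (np.int64(146), np.int64(143), np.int64(128)), (np.int64(145), np.int64(141), np.int64(126)), (np.int64(142), np.int64(140), np.int64(126)), (np.int64(145), np.int64(148), np.int64(131)), (np.int64(144), np.int64(147), np.int64(130))]
10 273 369
30 275 369
50 276 368
```

The pixel columns show the right box home: mouth at row 58 and pull at rows 60–86, the same pattern as the left box. I'll move it to the middle slot.

```bash
python3 -m jog '[{"tx":50,"ty":1.5,"tz":0,"wx":0,"wy":0,"wz":0},{"tx":105,"ty":2.5,"tz":0,"wx":0,"wy":0,"wz":0},{"tx":145,"ty":3.5,"tz":0,"wx":0,"wy":0,"wz":0},{"tx":156,"ty":3.5,"tz":0,"wx":0,"wy":0,"wz":0},{"tx":156,"ty":3.5,"tz":-50,"wx":0,"wy":0,"wz":0},{"tx":156,"ty":3.5,"tz":-100,"wx":0,"wy":0,"wz":0},{"tx":156,"ty":3.5,"tz":-117,"wx":0,"wy":0,"wz":0},{"tx":156,"ty":3.5,"tz":-117,"wx":0,"wy":0,"wz":0}]' 85
python3 -m jog '[{"tx":0,"ty":0,"tz":0,"wx":0,"wy":0,"wz":0},{"tx":0,"ty":0,"tz":0,"wx":0,"wy":0,"wz":0},{"tx":0,"ty":0,"tz":0,"wx":0,"wy":0,"wz":0},{"tx":0,"ty":0,"tz":0,"wx":0,"wy":0,"wz":0},{"tx":0,"ty":0,"tz":0,"wx":0,"wy":0,"wz":0},{"tx":0,"ty":0,"tz":0,"wx":0,"wy":0,"wz":0}]' 40 70
python3 -m jog '[{"tx":0,"ty":0,"tz":15,"wx":0,"wy":0,"wz":0},{"tx":0,"ty":0,"tz":50,"wx":0,"wy":0,"wz":0},{"tx":0,"ty":0,"tz":90,"wx":0,"wy":0,"wz":0},{"tx":0,"ty":0,"tz":125,"wx":0,"wy":0,"wz":0},{"tx":0,"ty":0,"tz":125,"wx":0,"wy":0,"wz":0}]'
python3 - <<'E'
from h import *
s=get_state();print(s["ee_pos"].round(4),Ro.from_quat(s["tcp_rot"]).as_euler("ZYX",degrees=True).round(1),s["gripper_width"],s["ft_force"].round(1))
E
```

```text
time: 52.12
ee_pos: [0.547, -0.3501, 0.015]
tcp_rot: [1.0, 0.016, -0.001, -0.001]
ft_force: [-0.0, -0.4, 0.3]
gripper_width: 0.992
time: 52.88
ee_pos: [0.5492, -0.3511, 0.0185]
tcp_rot: [1.0, 0.016, 0.002, 0.001]
ft_force: [-0.5, -0.5, 7.5]
gripper_width: 0.664
time: 53.5
ee_pos: [0.5494, -0.3513, 0.1454]
tcp_rot: [1.0, 0.016, 0.003, 0.002]
ft_force: [0.4, -0.5, -3.3]
gripper_width: 0.66
[ 0.5494 -0.3513  0.1454] [  1.8  -0.3 179.8] 0.6603744650253262 [ 0.4 -0.5 -3.3]
```

```bash
python3 -m jog '[{"tx":-3,"ty":40,"tz":3,"wx":0,"wy":0,"wz":0},{"tx":-7,"ty":95,"tz":3,"wx":0,"wy":0,"wz":-1},{"tx":-11,"ty":150,"tz":3,"wx":0,"wy":0,"wz":-2},{"tx":-15,"ty":205,"tz":3,"wx":0,"wy":0,"wz":-3},{"tx":-20,"ty":260,"tz":3,"wx":0,"wy":0,"wz":-4},{"tx":-24,"ty":315,"tz":3,"wx":0,"wy":0,"wz":-5},{"tx":-28,"ty":370,"tz":3,"wx":0,"wy":0,"wz":-5.6},{"tx":-32,"ty":425,"tz":3,"wx":0,"wy":0,"wz":-5.6}]'
python3 -m jog '[{"tx":-3,"ty":55,"tz":0,"wx":0,"wy":0,"wz":0},{"tx":-6,"ty":110,"tz":0,"wx":0,"wy":0,"wz":0},{"tx":-9,"ty":155,"tz":0,"wx":0,"wy":0,"wz":0},{"tx":-11,"ty":185,"tz":0,"wx":0,"wy":0,"wz":0},{"tx":-11,"ty":193,"tz":0,"wx":0,"wy":0,"wz":0},{"tx":-11,"ty":193,"tz":0,"wx":0,"wy":0,"wz":0},{"tx":-11,"ty":193,"tz":0,"wx":0,"wy":0,"wz":0},{"tx":-11,"ty":193,"tz":0,"wx":0,"wy":0,"wz":0}]'
python3 - <<'E'
from h import *
s=get_state();print(s["ee_pos"].round(4),Ro.from_quat(s["tcp_rot"]).as_euler("ZYX",degrees=True).round(1),s["gripper_width"],s["joints"].round(2))
E
```

```text
time: 54.5
ee_pos: [0.5148, 0.0761, 0.1434]
tcp_rot: [0.999, -0.033, -0.0, 0.0]
ft_force: [1.0, -0.8, -3.4]
gripper_width: 0.661
time: 55.5
ee_pos: [0.5052, 0.2664, 0.1439]
tcp_rot: [0.999, -0.034, 0.0, 0.0]
ft_force: [0.2, 0.0, -1.6]
gripper_width: 0.661
[0.5052 0.2664 0.1439] [ -3.9  -0.  180. ] 0.6607779839132121 [-0.16  0.32 -0.48  1.7   0.16  1.16 -2.32]
```

```bash
python3 -m jog '[{"tx":0,"ty":0,"tz":-30,"wx":0,"wy":0,"wz":0},{"tx":0,"ty":0,"tz":-60,"wx":0,"wy":0,"wz":0},{"tx":0,"ty":0,"tz":-82,"wx":0,"wy":0,"wz":0},{"tx":0,"ty":0,"tz":-94,"wx":0,"wy":0,"wz":0},{"tx":0,"ty":0,"tz":-101,"wx":0,"wy":0,"wz":0},{"tx":0,"ty":0,"tz":-105,"wx":0,"wy":0,"wz":0},{"tx":0,"ty":0,"tz":-106,"wx":0,"wy":0,"wz":0},{"tx":0,"ty":0,"tz":-106,"wx":0,"wy":0,"wz":0}]'
python3 -m jog '[{"tx":0,"ty":0,"tz":0,"wx":0,"wy":0,"wz":0},{"tx":0,"ty":0,"tz":0,"wx":0,"wy":0,"wz":0},{"tx":0,"ty":0,"tz":0,"wx":0,"wy":0,"wz":0},{"tx":0,"ty":0,"tz":20,"wx":0,"wy":0,"wz":0},{"tx":0,"ty":0,"tz":65,"wx":0,"wy":0,"wz":0},{"tx":0,"ty":0,"tz":110,"wx":0,"wy":0,"wz":0},{"tx":-40,"ty":0,"tz":150,"wx":0,"wy":0,"wz":0},{"tx":-85,"ty":0,"tz":190,"wx":0,"wy":0,"wz":0}]' 70
python3 -m jog '[{"tx":-20,"ty":0,"tz":15,"wx":0,"wy":0,"wz":0},{"tx":-20,"ty":0,"tz":15,"wx":0,"wy":0,"wz":0},{"tx":-20,"ty":0,"tz":15,"wx":0,"wy":0,"wz":0}]' 0
python3 - <<'E'
from h import *
import pickle; m=camera_model("wrist"); pickle.dump(m,open("w10.pkl","wb"))
im=get_image("wrist"); cv2.imwrite("pics/w10.png",im[:,:,::-1])
s=get_state();print(s["ee_pos"].round(4),s["gripper_width"])
E
```

```text
time: 56.5
ee_pos: [0.5051, 0.2678, 0.0384]
tcp_rot: [0.999, -0.033, 0.0, -0.0]
ft_force: [0.5, 0.3, -2.9]
gripper_width: 0.659
time: 57.5
ee_pos: [0.4189, 0.2679, 0.2306]
tcp_rot: [0.999, -0.033, 0.001, -0.0]
ft_force: [0.2, 0.1, 1.2]
gripper_width: 0.821
time: 57.88
ee_pos: [0.4003, 0.2673, 0.243]
tcp_rot: [0.999, -0.033, 0.0, 0.0]
ft_force: [-0.2, -0.5, -0.2]
gripper_width: 0.185
[0.4003 0.2672 0.2425] 0.08936444153145982
```

View pics/w10.png

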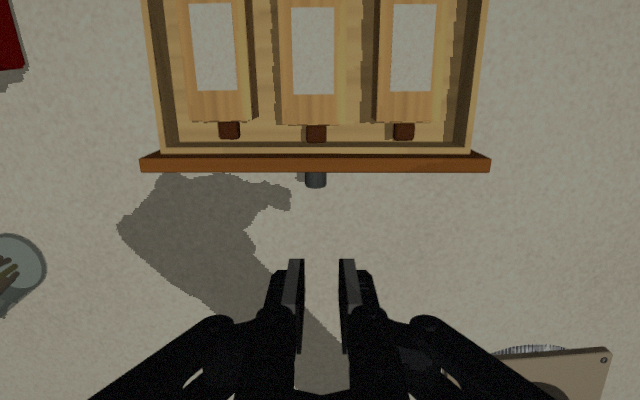

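All three boxes lie flat and home in the drawer, with pulls to the front at (229,130), (316,133) and (403,131). The knob is at (316,180).

```bash
python3 - <<'E'
from h import *
import pickle; m=pickle.load(open("w10.pkl","rb"))
print(w("wrist",316,187,.036,m).round(4), w("wrist",141,164,.072,m).round(4),w("wrist",489,164,.072,m).round(4))
E
python3 -m jog '[{"tx":-30,"ty":3,"tz":-40,"wx":0,"wy":0,"wz":0},{"tx":-65,"ty":6,"tz":-80,"wx":0,"wy":0,"wz":0},{"tx":-70,"ty":6,"tz":-140,"wx":0,"wy":0,"wz":0},{"tx":-70,"ty":6,"tz":-190,"wx":0,"wy":0,"wz":0},{"tx":-70,"ty":6,"tz":-211,"wx":0,"wy":0,"wz":0},{"tx":-70,"ty":6,"tz":-211,"wx":0,"wy":0,"wz":0},{"tx":-70,"ty":6,"tz":-211,"wx":0,"wy":0,"wz":0}]' 0
python3 - <<'E'
from h import *
s=get_state();print(s["ee_pos"].round(4),s["ft_force"].round(1),s["joints"].round(2))
E
```

```text
[0.3815 0.2738 0.036 ] [0.4245 0.43   0.072 ] [0.4036 0.1141 0.072 ]
time: 58.8
ee_pos: [0.3304, 0.274, 0.0325]
tcp_rot: [0.999, -0.033, 0.0, -0.0]
ft_force: [0.1, 0.0, -0.0]
gripper_width: -0.001
[0.3304 0.274  0.0325] [ 0.1  0.  -0. ] [-0.23  0.19 -0.59  2.14  0.14  0.86 -2.55]
```

```bash
python3 -m jog '[{"tx":15,"ty":0,"tz":0,"wx":0,"wy":0,"wz":0},{"tx":30,"ty":0,"tz":0,"wx":0,"wy":0,"wz":0},{"tx":38,"ty":0,"tz":0,"wx":0,"wy":0,"wz":0},{"tx":46,"ty":-0.5,"tz":0,"wx":0,"wy":0,"wz":0},{"tx":56,"ty":-1.1,"tz":0,"wx":0,"wy":0,"wz":0},{"tx":68,"ty":-1.9,"tz":0,"wx":0,"wy":0,"wz":0},{"tx":82,"ty":-2.8,"tz":0,"wx":0,"wy":0,"wz":0},{"tx":96,"ty":-3.7,"tz":0,"wx":0,"wy":0,"wz":0}]'
python3 -m jog '[{"tx":14,"ty":-0.9,"tz":0,"wx":0,"wy":0,"wz":0},{"tx":28,"ty":-1.8,"tz":0,"wx":0,"wy":0,"wz":0},{"tx":42,"ty":-2.7,"tz":0,"wx":0,"wy":0,"wz":0},{"tx":56,"ty":-3.6,"tz":0,"wx":0,"wy":0,"wz":0},{"tx":68,"ty":-4.4,"tz":0,"wx":0,"wy":0,"wz":0},{"tx":78,"ty":-5,"tz":0,"wx":0,"wy":0,"wz":0},{"tx":86,"ty":-5.5,"tz":0,"wx":0,"wy":0,"wz":0},{"tx":92,"ty":-5.9,"tz":0,"wx":0,"wy":0,"wz":0}]'
python3 -c "
from h import *
s=get_state();print(s['ee_pos'],s['ft_force'])"
```

```text
time: 59.8
ee_pos: [0.4268, 0.2698, 0.0319]
tcp_rot: [0.999, -0.033, -0.0, 0.0]
ft_force: [-1.6, 1.0, 1.6]
gripper_width: -0.0
time: 60.8
ee_pos: [0.5182, 0.2641, 0.032]
tcp_rot: [0.999, -0.033, 0.0, 0.0]
ft_force: [-1.1, -1.1, 0.5]
gripper_width: -0.0
[0.51824179 0.26407363 0.03195335] [-1.12209914 -1.1103172   0.51346701]
```

```bash
python3 -m jog '[{"tx":3,"ty":-0.2,"tz":0,"wx":0,"wy":0,"wz":0},{"tx":5,"ty":-0.3,"tz":0,"wx":0,"wy":0,"wz":0}]'
python3 -m jog '[{"tx":2,"ty":-0.1,"tz":0,"wx":0,"wy":0,"wz":0},{"tx":4,"ty":-0.3,"tz":0,"wx":0,"wy":0,"wz":0}]'
python3 -m jog '[{"tx":2,"ty":-0.1,"tz":0,"wx":0,"wy":0,"wz":0},{"tx":4,"ty":-0.3,"tz":0,"wx":0,"wy":0,"wz":0}]'
python3 -m jog '[{"tx":2,"ty":-0.1,"tz":0,"wx":0,"wy":0,"wz":0},{"tx":4,"ty":-0.3,"tz":0,"wx":0,"wy":0,"wz":0}]'
```

```text
time: 61.05
ee_pos: [0.5228, 0.2638, 0.032]
tcp_rot: [0.999, -0.033, -0.0, 0.0]
ft_force: [-1.4, -0.6, 1.0]
gripper_width: 0.001
time: 61.3
ee_pos: [0.5268, 0.2635, 0.032]
tcp_rot: [0.999, -0.033, 0.0, 0.0]
ft_force: [-1.6, -0.6, 0.4]
gripper_width: -0.001
time: 61.55
ee_pos: [0.5295, 0.2634, 0.0319]
tcp_rot: [0.999, -0.032, -0.001, 0.0]
ft_force: [-10.5, -1.4, 7.6]
gripper_width: 0.003
time: 61.8
ee_pos: [0.5326, 0.2632, 0.0317]
tcp_rot: [0.999, -0.032, -0.002, 0.001]
ft_force: [-9.7, -1.1, 6.5]
gripper_width: -0.0
```

```bash
python3 -m jog '[{"tx":2,"ty":-0.1,"tz":0,"wx":0,"wy":0,"wz":0},{"tx":4,"ty":-0.3,"tz":0,"wx":0,"wy":0,"wz":0}]'
python3 -m jog '[{"tx":2,"ty":-0.1,"tz":0,"wx":0,"wy":0,"wz":0},{"tx":4,"ty":-0.3,"tz":0,"wx":0,"wy":0,"wz":0},{"tx":4,"ty":-0.3,"tz":0,"wx":0,"wy":0,"wz":0}]'
python3 -m jog '[{"tx":2,"ty":-0.1,"tz":0,"wx":0,"wy":0,"wz":0},{"tx":2,"ty":-0.1,"tz":0,"wx":0,"wy":0,"wz":0}]'
```

```text
time: 62.05
ee_pos: [0.5384, 0.2628, 0.0318]
tcp_rot: [0.999, -0.032, -0.0, 0.0]
ft_force: [-1.1, 0.9, -0.2]
gripper_width: 0.004
time: 62.42
ee_pos: [0.5386, 0.2629, 0.0316]
tcp_rot: [0.999, -0.032, -0.004, 0.001]
ft_force: [-22.2, -2.6, 15.3]
gripper_width: 0.002
time: 62.68
ee_pos: [0.5386, 0.2631, 0.0313]
tcp_rot: [0.999, -0.031, -0.005, 0.002]
ft_force: [-29.9, -3.6, 18.6]
gripper_width: 0.0
```

The drawer passed the catch and is against its stop, with 30 N and no further travel. I'll back off, lift clear and check.

```bash
python3 -m jog '[{"tx":-8,"ty":0.5,"tz":0,"wx":0,"wy":0,"wz":0},{"tx":-30,"ty":2,"tz":0,"wx":0,"wy":0,"wz":0},{"tx":-75,"ty":4,"tz":10,"wx":0,"wy":0,"wz":0},{"tx":-110,"ty":5,"tz":60,"wx":0,"wy":0,"wz":0},{"tx":-130,"ty":5,"tz":110,"wx":0,"wy":0,"wz":0},{"tx":-130,"ty":5,"tz":170,"wx":0,"wy":0,"wz":0},{"tx":-130,"ty":5,"tz":210,"wx":0,"wy":0,"wz":0},{"tx":-130,"ty":5,"tz":210,"wx":0,"wy":0,"wz":0}]'
python3 - <<'E'
from h import *
cv2.imwrite("pics/w11.png",get_image("wrist")[:,:,::-1]); 
a=cv2.imread("pics/top0.png"); b=get_image("top")[:,:,::-1]
d=np.abs(a.astype(int)-b).max(2)
for n,(u,v) in dict(pot1=(296,136),spray=(322,123),pot2=(347,136),er=(321,149),sh=(363,150),hand=(428,171),brush=(419,218),canvas=(449,210),tape=(200,144),p1=(328,247),p2=(396,268)).items(): print(n,d[v-12:v+12,u-12:u+12].mean().round(1),end=" ")
m=camera_model("wrist"); print(get_state()["ee_pos"].round(3)); print("knob pred shut",px("wrist",(.5496,.2623,.036),m))
E
```

```text
time: 63.68
ee_pos: [0.4167, 0.2681, 0.2455]
tcp_rot: [0.999, -0.033, 0.003, -0.002]
ft_force: [-0.7, -0.7, -0.4]
gripper_width: 0.002
pot1 2.6 spray 2.9 pot2 2.5 er 2.4 sh 2.4 hand 3.5 brush 2.6 canvas 2.3 tape 2.7 p1 3.4 p2 3.5 [0.415 0.267 0.242]
knob pred shut [316.48386576  22.2678536 ]
```

View pics/w11.png

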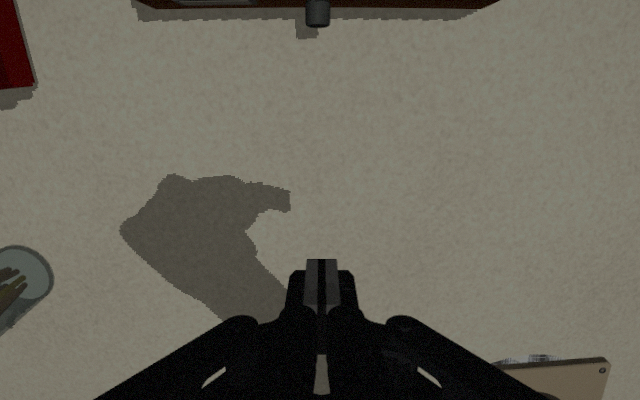

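The knob is at (317,15–27), where it should be with the drawer shut. The drawer hasn't sprung back and the bystanders haven't moved.

```bash
python3 -c "
from cell import *
close_job()"
```

```text
the job is handed in; nothing more can be done
```

All three boxes are in the stock drawer, the drawer is shut, and the job was handed in at about 64 s of the 210 s allowed. No verdict comes back from the cell.

- **Trays:** The left and right trays were back to front. I drew each one out, turned it end for end and pushed it home. The middle tray was only open, so I pushed it in.
- **Boxes in the drawer:** The last wrist picture before closing showed all three lying flat side by side. Each tray was flush, with only its pull standing out towards the front.
- **Drawer:** The push met about 10 N at the catch, then the force dropped off. It came up against a firm stop at 30 N with no more travel. After I backed off, the knob was where I'd predicted for a shut drawer.
- **Bystanders:** The top camera showed the bystanders and both purple look-alikes where they were at the start.

- **Not checked:** I couldn't see inside the drawer once it was shut. Whether the right tray was home was read from pixel values, then confirmed in the drawer picture.
- **Checks that disagreed:** One automatic side-view check suggested the right box had moved, but the picture showed the arm was just blocking the view. Two estimates of the left sleeve's mouth differed by 3–4 mm, so I aimed between them and the tray went in without force.
- **Budget:** I viewed 18 pictures against the 14 allowed, four over (one or two past was the limit).

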